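# Exchange a bottle with the blocked drawer

## Task

Exchange the two small bottles: the brown vial in the blue block goes into the empty well in the drawer of the clear organiser, and the small white bottle from that drawer takes its place in the blue block. The red and the blue bottle stand in the drawer's way, so first set both upright in the white tray and only then pull the drawer open. Afterwards push the drawer fully shut and stand the red and the blue bottle back upright, each on the spot where it stood at the start.

Things in the scene. Friction and masses are not known exactly. Their poses are not given: they have to be found in the camera images.
- red_bottle: red bottle with a white cap, round, 38 mm diameter, 78 mm high (body to 70 mm, then the 22 mm cap), about 90 g; origin at the centre of its underside, z up. Stands on the bench in front of the drawer's handle. Its start position is also the place it must come back to
- blue_bottle: blue bottle with a white cap, same sizes as the red one; origin at the centre of its underside, z up. Stands beside the red bottle, about 56 mm from it (left or right varies). Its start position is also the place it must come back to
- white_bottle: small white bottle with a black cap, 28 mm diameter, 60 mm high (body to 54 mm, then the 16 mm cap), about 40 g; origin at the centre of its underside, z up. Stands inside the drawer in one of the two 34 mm wells of a grey insert (10 mm deep, its floor 12 mm above the bench) and moves with the drawer; seen through the clear top
- brown_vial: brown glass vial with a black cap, 28 mm diameter, 50 mm high (body to 45 mm, then the 16 mm cap), about 30 g; origin at the centre of its underside, z up. Stands in the well of the blue block
- drawer (a joint): opening of the drawer in m: 0 shut, 0.095 fully open. It slides level against about 1 N of friction and stays where it is left. At 0.085 or more both wells are free from above, with 25 mm or more before and behind a bottle in them
- drawer_handle (a point): middle of the drawer's handle, a level steel bar 11 mm thick and 100 mm long, 58 mm above the bench, 35 mm in front of the drawer's white front plate (128 mm wide, top edge 83 mm above the bench). x axis: level, into the organiser (the drawer opens along -x); y along the bar; z up. It moves with the drawer
- drawer_well (a point): centre of the mouth of the empty well in the drawer, 34 mm wide, 10 mm deep; the point is 22 mm above the bench, the well's floor 12 mm. It moves with the drawer, 85 mm along +x from the handle's middle and 31 mm to the right; the white bottle's well lies 62 mm along +y from it
- organiser: fixed box of clear acrylic that holds the drawer, 140 mm deep (x), 130 mm wide (y), 86 mm high; origin at the centre of its underside; its front, closed by the drawer's front plate, faces -x, towards the robot. The drawer's side walls reach 40 mm above the bench. A laptop's open screen stands close on its right
- tray: white shallow tray, fixed, 72 mm along its x, 118 mm along its y, rim 13 mm high, wall 4 mm, inner floor 4 mm above the bench; origin at the centre of its underside. Room for both bottles side by side along y, 28 mm either side of the centre
- block_hole0 (a point): centre of the mouth of the one well in the blue plastic block, on its top face. The fixed block is 62 mm square and 24 mm high; the well is 34 mm wide and 14 mm deep with a 2 mm chamfer, its floor 10 mm above the bench. Between it and the organiser stand a stirrer with a beaker and an electrode arm, up to 330 mm high: carry things over them

How it is judged:
On the way, in this order (a step that is already met when the one before it is completed fails the run):
1. the red and the blue bottle stand upright in the white tray, the drawer still shut (x of red_bottle in the frame of tray between -0.02 and 0.02 m and y of red_bottle in the frame of tray between -0.044 and 0.044 m and height (world z) of each of red_bottle, blue_bottle below 0.009 m and angle between each of red_bottle, blue_bottle's own z axis and vertical below 0.1 rad and x of blue_bottle in the frame of tray between -0.02 and 0.02 m and y of blue_bottle in the frame of tray between -0.044 and 0.044 m and value of joint drawer below 0.012 m), for 0.2 s.
2. the brown vial stands in the empty well of the drawer (horizontal distance between brown_vial and drawer_well below 0.006 m and height (world z) of brown_vial between 0.008 and 0.016 m and angle between brown_vial's own z axis and vertical below 0.12 rad), for 0.2 s.
3. the white bottle stands in the well of the blue block (horizontal distance between white_bottle and block_hole0 below 0.006 m and height (world z) of white_bottle between 0.006 and 0.014 m and angle between white_bottle's own z axis and vertical below 0.12 rad), for 0.2 s.
At the end, for the whole second after the job is handed in: White bottle upright in the block's well, brown vial upright in the drawer's free well (each within 6 mm of its centre, on its floor); drawer shut to 5 mm; red and blue bottle upright, each within 15 mm of where it stood at the start; all at rest (all of step 2 and all of step 3 and value of joint drawer below 0.005 m and distance of each of red_bottle, blue_bottle from where it was at the start of the episode below 0.015 m and angle between each of red_bottle, blue_bottle's own z axis and vertical below 0.1 rad and linear speed of each of red_bottle, blue_bottle, white_bottle, brown_vial below 0.02 m/s); the robot touches nothing.
It fails at once if a bottle or the vial is tipped over (more than 35 degrees) (angle between any of red_bottle, blue_bottle, white_bottle, brown_vial's own z axis and vertical above 0.6 rad).
It fails at once if the open drawer pushes against the red or the blue bottle (value of joint drawer above 0.012 m and contact force between any of red_bottle, blue_bottle and organiser above 2 N).
It also fails if it takes over 147 s, if anything falls off the work surface, if the arm or the gripper's body presses on something with over 40 N, if the wrist force passes 120 N, or if a joint passes its speed limit or range.

## Robot

A 6-joint arm with a two-finger parallel gripper is mounted at the origin on a cart in front of the work surface, level with it; the furniture and walls round the work are solid. World frame = base frame: x ahead of the robot, y to its left, z up, the work surface at z = 0. Lengths are in m, angles in rad, forces in N, time in s.
With the tool pointing down it reaches from about 0.375 to 0.975 m from the base axis. Payload 3.8 kg.
Tool frame: the origin (TCP) lies on the centre line of the jaws, within the pads' length; the fingertips stand 17 mm ahead of it and the grasp point (between the pads) lies 2 mm behind it (bot.tip_extent is the distance from the TCP to the fingertips, in m); z points along the fingers, y is the line along which they close (so a half turn about z gives the same grasp; the last joint's range is limited). The gripper opens to 85 mm and grips with 20 to 120 N. Pads are 22 mm wide; open, the fingers measure 114 mm over their backs; the gripper's body (76 mm by 85 mm) begins 54 mm behind the grasp point. The pads swing forward as they close: fully open they stand 13 mm farther back than shut.
Start: joints at [-1.263, 0.264, 1.604, -0, 1.274, -0.037], TCP at [0.228, -0.635, 0.248] pointing down, gripper open.
Joint ranges: [-2.63, 2.63], [-0.94, 2.18], [0.31, 2.57], [-1.31, 4.45], [0, 2.66], [-2.55, 2.55]. Speed limits (rad/s): [2.57, 2.57, 3.14, 3.14, 3.14, 3.14].

## Interface

Orientations are given as a rotation vector (axis times angle).
In Python, from workcell import readout, read_camera, finish_job, bot gives the robot as it stands.
- The arm moves only by the tool jog_arm, never from a script. Its argument "deltas" is one flat list of numbers, 7 for each row, row after row: the shift along the tool's x, y, z in m, then the turn, a rotation vector about the tool's x, y, z in degrees, then the gripper command: -1 is shut, 1 is fully open, values between are in proportion. A call has 1 to 8 rows; each row is the pose to reach, as a shift and turn from the pose commanded when the call began, along the tool's axes at that moment; what a row does not reach only later rows make up. A row lasts 1/10 s, in which the tool goes at most 50 mm and 8.59 degrees, less where a joint would pass 70% of its speed; a pose out of reach is approached as far as the arm can. A call with a gripper value outside its range is refused whole. The fingers move at their own pace and stop on an object; "squeeze" is the grip in N (left out, the last holds). Time passes only in rows, so rows that repeat a pose let the fingers close. It gives the time, the measured TCP pose, the force, the opening and the grip force at its end, in the units of the state.
- readout.read_state(): the state, without advancing time (a new reading comes with each control period).
- read_camera(name): name is "scene" or "top" or "wrist"; returns a dict with "color" (384x512x3 uint8, blue, green, red), "fx", "fy", "cx", "cy" (pixels), "dist" ([k1, k2, p1, p2, k3] as OpenCV has them; the pictures are not rectified), "origin" and "attitude" of the camera in the world. Camera axes: x right, y down, z forward; pixel columns grow to the right and rows downward; lengths in m; the calibration is good to about 2 mm. A picture is of the moment at which its call begins. There is no depth.
- finish_job(): hands the job in; it is judged then, once.
The state is a dict: "time": time; "q": joint angles; "joint_vel": joint speeds; "joint_torque": joint torques, N m; "tool_pos": TCP position; "tcp_rot": TCP orientation; "wrist_force": force on the tool from outside, world axes, zero at the start; "torque": the same for the moment, N m; "width": opening from 0.0 (shut) to 1.0 (fully open); "grip_force": force on a finger pad.
Only numpy, scipy, OpenCV 4.12 (cv2) and the standard library are available. Lean on these libraries where they do the work, as an engineer would, in place of code of your own. Each camera call takes 0.05 s, during which the arm holds its last target. There are 200 camera calls.

## Working session

There is one attempt and no reset: what is moved stays moved. The work goes in short steps, Python scripts to look and compute and a tool call to move; the robot and the scene stay as the last step left them, time stands still between calls to the robot, and variables do not carry over. Pictures are saved under pics/ and viewed, at most 14 in all, crops included, and the job is handed in when it is done.

Besides the shell and the picture viewer there is one more tool, called after "Emit:" in YAML: its name, and indented under it one key for each argument. jog_arm: Moves the arm, as the interface text tells. Its arguments: {"type":"object","properties":{"deltas":{"type":"array"},"squeeze":{"type":"number"}},"required":["deltas"]}

```bash
ls; mkdir -p pics; python3 - <<'E'
from workcell import readout, read_camera, bot
import cv2
print(readout.read_state()); print([a for a in dir(bot) if a[0]!='_'])
for n in ("scene","top"):
    c=read_camera(n); cv2.imwrite(f"pics/{n}0.png",c["color"]); c.pop("color"); print(n,c)
E
```

```text
pics
{'time': 0.0, 'q': array([-1.26290963e+00,  2.64773665e-01,  1.60537604e+00,  9.98354836e-06,
        1.27369281e+00, -3.69008722e-02]), 'joint_vel': array([ 0.0018419 ,  0.00072591,  0.00031195,  0.00035293, -0.00070113,
        0.00030892]), 'joint_torque': array([ 2.21355345e-03, -5.15109909e+01, -3.67311502e+01,  9.26087819e-05,
        1.29774614e-02,  7.59644678e-06]), 'tool_pos': array([ 0.22793876, -0.63461466,  0.24694705]), 'tcp_rot': array([-3.09282798e+00, -5.38525208e-01,  4.62198676e-04]), 'wrist_force': array([-0.21916714, -0.13266751,  0.15759621]), 'torque': array([-0.0008402 , -0.00581799, -0.01348816]), 'grip_force': 0.0, 'width': 0.9999563216035465}
['MotionError', 'tip_extent']
scene {'fx': 438.9342943846839, 'fy': 438.9342943846839, 'cx': 252.20250063559172, 'cy': 185.4800971793458, 'dist': array([-0.08545551,  0.        ,  0.        ,  0.        ,  0.        ]), 'origin': array([-0.2144314 ,  0.62740107,  0.57433379]), 'attitude': array([-0.97382999,  2.15358263, -1.28135805])}
top {'fx': 440.1400470331465, 'fy': 440.1400470331465, 'cx': 242.00898826334367, 'cy': 189.26040537703028, 'dist': array([-0.14660416,  0.        ,  0.        ,  0.        ,  0.        ]), 'origin': array([ 0.32928665, -0.01833299,  1.15825257]), 'attitude': array([-2.14691625,  2.08370467, -0.19729927])}
```

View pics/scene0.png

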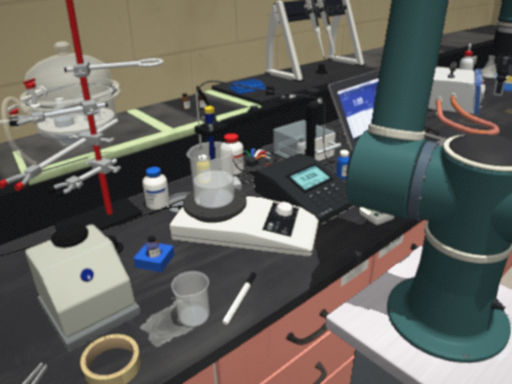

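View pics/top0.png

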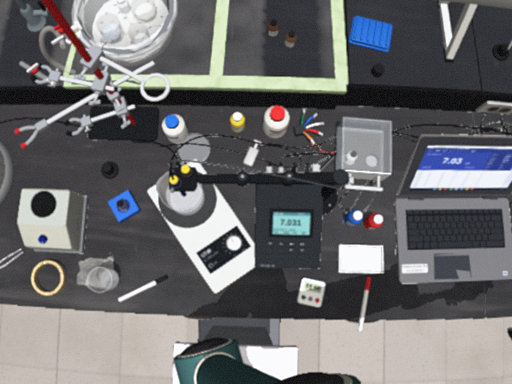

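The scene view shows the block with the vial at about (153,255). In the top view (up = +x, right = -y) I see the blue block at (124,206), organiser (364,150), blue bottle (354,216), red bottle (373,220) and tray (361,258). The electrode arm runs at row 178.

```bash
cat > h.py <<'E'
import numpy as np, cv2
from scipy.spatial.transform import Rotation as R
from workcell import readout, read_camera
def ray(c,px):
    K=np.array([[c["fx"],0,c["cx"]],[0,c["fy"],c["cy"]],[0,0,1]])
    u=cv2.undistortPoints(np.array([[px]],float),K,c["dist"])[0,0]
    return R.from_rotvec(c["attitude"]).apply([u[0],u[1],1.])
def at_z(c,px,z):
    d=ray(c,px); o=np.asarray(c["origin"]); return np.round(o+d*(z-o[2])/d[2],4)
def proj(c,P):
    K=np.array([[c["fx"],0,c["cx"]],[0,c["fy"],c["cy"]],[0,0,1]])
    r=R.from_rotvec(c["attitude"]).inv()
    return cv2.projectPoints(np.atleast_2d(P).astype(float),r.as_rotvec(),-r.apply(c["origin"]),K,c["dist"])[0][:,0]
def tri(views):
    A=np.zeros((3,3));b=np.zeros(3)
    for c,px in views:
        d=ray(c,px); d/=np.linalg.norm(d); M=np.eye(3)-np.outer(d,d); A+=M; b+=M@c["origin"]
    return np.round(np.linalg.solve(A,b),4)
def tool_delta(target):
    s=readout.read_state(); return np.round(R.from_rotvec(s["tcp_rot"]).inv().apply(np.array(target)-s["tool_pos"]),4)
def heading():
    s=readout.read_state(); m=R.from_rotvec(s["tcp_rot"]).as_matrix(); return np.round(m,3)
E
python3 - <<'E'
from h import *
c=read_camera("top"); s=read_camera("scene")
for n,p,z in [("block",(124,206),.024),("blue",(354,216),.078),("red",(373,220),.078),("tray",(361,258),.013),("trayL",(339,258),.013),("trayR",(384,258),.013),("handleL",(345,187),.058),("handleR",(383,187),.058)]: print(n,at_z(c,p,z))
print(heading())
w=read_camera("wrist"); cv2.imwrite("pics/w0.png",w["color"]); print(w["origin"],R.from_rotvec(w["attitude"]).as_matrix().round(2), w["fx"])
i=cv2.resize(c["color"][105:285,325:415],None,fx=4,fy=4,interpolation=cv2.INTER_CUBIC)[:600]
j=cv2.resize(c["color"][180:235,95:155],None,fx=5,fy=5,interpolation=cv2.INTER_CUBIC)
o=np.zeros((600,800,3),np.uint8); o[:,:360]=i; o[:275,400:700]=j
cs=cv2.resize(s["color"][225:285,120:190],None,fx=5,fy=5,interpolation=cv2.INTER_CUBIC); o[290:590,400:750]=cs
cv2.imwrite("pics/top1.png",o)
E
```

```text
block [0.4982 0.3047 0.024 ]
blue [ 0.482  -0.2872  0.078 ]
red [ 0.4731 -0.3355  0.078 ]
tray [ 0.3811 -0.3208  0.013 ]
trayL [ 0.38   -0.2626  0.013 ]
trayR [ 0.3821 -0.3824  0.013 ]
handleL [ 0.5594 -0.2699  0.058 ]
handleR [ 0.5623 -0.37    0.058 ]
[[ 0.941  0.338 -0.   ]
 [ 0.338 -0.941  0.001]
 [ 0.    -0.001 -1.   ]]
[ 0.30100021 -0.60806441  0.37323616] [[ 0.34 -0.9  -0.29]
 [-0.94 -0.32 -0.1 ]
 [-0.    0.31 -0.95]] 296.00003041377084
```

View pics/top1.png

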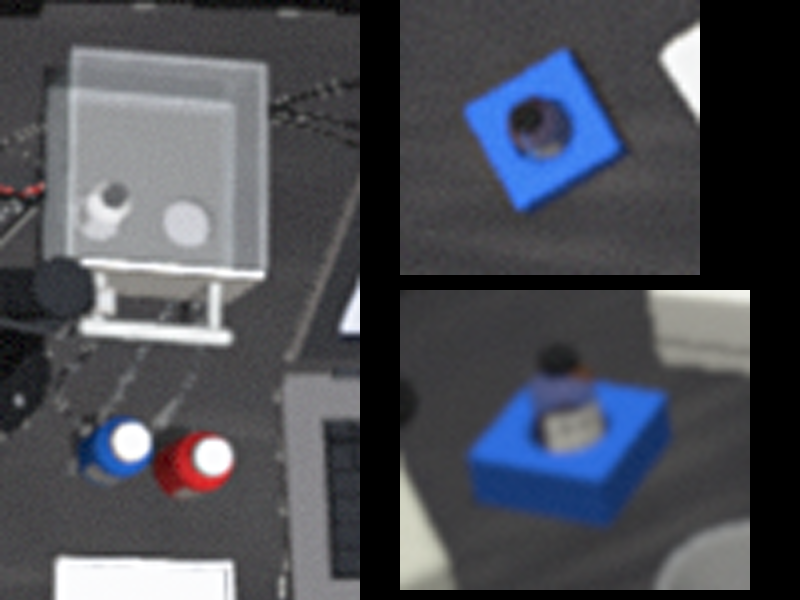

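The crop shows the caps of blue and red at crop (131,441) and (213,457), the handle from (82,326) to (232,338), the white bottle's cap at (116,194) and the empty well at (187,223). The vial stands in the rotated block, and the electrode arm's post ends just left of the handle.

```bash
python3 - <<'E'
from h import *
c=read_camera("top"); s=read_camera("scene")
f=lambda x,y,k=4,a=325,b=105:((x+.5)/k-.5+a,(y+.5)/k-.5+b)
for n,p,z in [("blue",f(131,441),.078),("red",f(213,457),.078),("hL",f(82,326),.058),("hR",f(232,338),.058),("platL",f(85,265),.083),("platR",f(265,275),.083),("well",f(187,223),.016),("whitecap",f(116,194),.072),("orgBL",f(70,48),.086),("orgBR",f(268,65),.086),("trayTL",f(55,559),.013),("trayTR",f(235,561),.013),("block",f(544,131-0,5,95-80,180),.024),("vialcap",f(528,112,5,15,180),.06)]: print(n,at_z(c,p,z))
# block well two views, post top two views
g=lambda x,y:((x-400+.5)/5-.5+120,(y-290+.5)/5-.5+225)
print("vialcap tri",tri([(c,f(528,112,5,15,180)),(s,g(559,357))]), "post",tri([(c,(340,177)),(s,(318,98))]),at_z(c,(340,177),.3))
print("block corners",[at_z(c,f(x,y,5,15,180),.024) for x,y in ((568,49),(625,152),(521,211),(466,107))])
print("bluecap tri",tri([(c,f(131,441)),(s,(342.5,153))]))
print(tool_delta([.40,-.315,.30]))
E
```

```text
blue [ 0.4851 -0.2958  0.078 ]
red [ 0.4762 -0.348   0.078 ]
hL [ 0.5617 -0.2703  0.058 ]
hR [ 0.5567 -0.3688  0.058 ]
platL [ 0.5958 -0.2672  0.083 ]
platR [ 0.5931 -0.3839  0.083 ]
well [ 0.6441 -0.3536  0.016 ]
whitecap [ 0.6464 -0.291   0.072 ]
orgBL [ 0.7398 -0.2599  0.086 ]
orgBR [ 0.7338 -0.3914  0.086 ]
trayTL [ 0.4154 -0.261   0.013 ]
trayTR [ 0.4165 -0.3813  0.013 ]
block [0.4987 0.3063 0.024 ]
vialcap [0.5029 0.3052 0.06  ]
vialcap tri [0.5034 0.3062 0.056 ] post [ 0.5376 -0.2236  0.2366] [ 0.529  -0.2047  0.3   ]
block corners [array([0.5431, 0.2969, 0.024 ]), array([0.489, 0.262, 0.024]), array([0.4558, 0.3154, 0.024 ]), array([0.5102, 0.3498, 0.024 ])]
bluecap tri [ 0.4873 -0.2961  0.0723]
[ 0.27   -0.2432 -0.0519]
```

Emit:
jog_arm:
  deltas: [0.293,-0.219,-0.083,0,0,-70,1,0.293,-0.219,-0.083,0,0,-70,1,0.293,-0.219,-0.083,0,0,-70,1,0.293,-0.219,-0.083,0,0,-70,1,0.293,-0.219,-0.083,0,0,-70,1,0.293,-0.219,-0.083,0,0,-70,1,0.293,-0.219,-0.083,0,0,-70,1,0.293,-0.219,-0.083,0,0,-70,1]
  squeeze: 30

```text
time: 1.15
tool_pos: [0.4318, -0.3272, 0.3329]
tcp_rot: [2.239, 2.201, 0.002]
wrist_force: [0.2, -0.8, 0.6]
width: 1.0
grip_force: 0.0
```

Emit:
jog_arm:
  deltas: [0,0,0,0,0,0,1,0,0,0,0,0,0,1]

```text
time: 1.35
tool_pos: [0.4301, -0.3299, 0.3315]
tcp_rot: [2.25, 2.192, -0.001]
wrist_force: [0.6, 0.2, -0.4]
width: 0.997
grip_force: 0.0
```

```bash
python3 - <<'E'
from h import *
w=read_camera("wrist"); cv2.imwrite("pics/w1.png",cv2.resize(w["color"],(800,600),interpolation=cv2.INTER_CUBIC)); np.save("w1.npy",{k:w[k] for k in w if k!="color"},allow_pickle=True)
s=readout.read_state();print(s["tool_pos"],heading(),s["q"].round(3),w["origin"])
E
```

```text
[ 0.42955717 -0.33042727  0.33106743] [[ 0.027  1.    -0.001]
 [ 1.    -0.027 -0.   ]
 [-0.    -0.001 -1.   ]] [-7.010e-01 -3.000e-02  1.779e+00 -1.000e-03  1.393e+00 -6.740e-01] [ 0.43116977 -0.25088529  0.4572599 ]
```

View pics/w1.png

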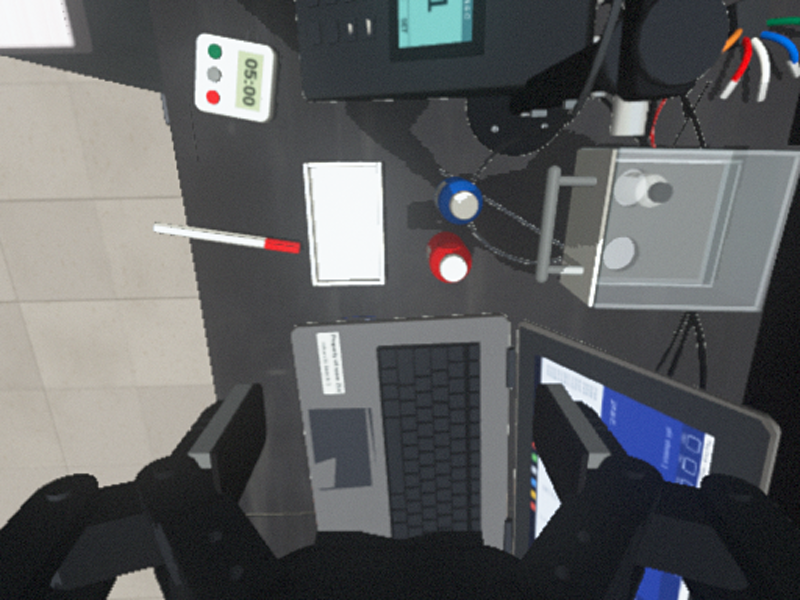

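The wrist view (800 px scale) shows blue's cap at (463,206), red's at (453,268), tray corners (303,163), (382,162), (385,283) and (314,286), and the handle from (554,168) to (541,278). The empty well is at (619,253), the white bottle's cap at (660,192) and the post top at about (682,45).

```bash
python3 - <<'E'
from h import *
w=np.load("w1.npy",allow_pickle=True).item(); c=read_camera("top")
k=512/800; f=lambda x,y:((x+.5)*k-.5,(y+.5)*k-.5)
t=lambda x,y:((x+.5)/4-.5+325,(y+.5)/4-.5+105)
for n,p,z,q in [("blue",(463,206),.078,(131,441)),("red",(453,268),.078,(213,457)),("hL",(555,168),.063,(82,326)),("hR",(541,279),.063,(232,338)),("plL",(613,150),.083,(85,265)),("plR",(593,306),.083,(265,275)),("well",(619,253),.012,(187,223)),("whitecap",(660,192),.072,(116,194)),("orBL",(800,152),.086,(70,48)),("t1",(303,163),.013,None),("t2",(382,162),.013,(55,559)),("t3",(385,284),.013,(235,561)),("t4",(314,287),.013,None),("lap",(513,316),.02,None),("scr",(525,325),.03,None),("post",(682,45),.3,(61,285))]:
    print(n,at_z(w,f(*p),z), tri([(w,f(*p)),(c,t(*q))]) if q else "")
E
```

```text
blue [ 0.4821 -0.2964  0.078 ] [ 0.4841 -0.2967  0.0746]
red [ 0.4745 -0.3478  0.078 ] [ 0.4734 -0.3436  0.0936]
hL [ 0.5589 -0.2696  0.063 ] [ 0.5613 -0.2702  0.0572]
hR [ 0.554  -0.3638  0.063 ] [ 0.5558 -0.3666  0.0594]
plL [ 0.5958 -0.2566  0.083 ] [ 0.5862 -0.2583  0.1111]
plR [ 0.5936 -0.3832  0.083 ] [ 0.5925 -0.3826  0.0857]
well [ 0.6441 -0.354   0.012 ] [ 0.6459 -0.3552  0.0088]
whitecap [ 0.6424 -0.2904  0.072 ] [ 0.6487 -0.2925  0.0618]
orBL [ 0.7353 -0.2625  0.086 ] [ 0.7441 -0.2626  0.075 ]
t1 [ 0.3429 -0.2613  0.013 ] 
t2 [ 0.4156 -0.2622  0.013 ] [ 0.4156 -0.2623  0.0077]
t3 [ 0.4142 -0.3791  0.013 ] [ 0.4149 -0.3733  0.0358]
t4 [ 0.343  -0.3804  0.013 ] 
lap [ 0.5419 -0.414   0.02  ] 
scr [ 0.5517 -0.4201  0.03  ] 
post [ 0.5174 -0.2238  0.3   ] [ 0.543  -0.2152  0.2523]
```

Emit:
jog_arm:
  deltas: [-0.0175,0.0455,0.05,0,0,0,1,-0.0175,0.0455,0.1,0,0,0,1,-0.0175,0.0455,0.15,0,0,0,1,-0.0175,0.0455,0.19,0,0,0,1,-0.0175,0.0455,0.23,0,0,0,1,-0.0175,0.0455,0.26,0,0,0,1,-0.0175,0.0455,0.286,0,0,0,1,-0.0175,0.0455,0.286,0,0,0,1]

```text
time: 2.25
tool_pos: [0.4705, -0.3474, 0.04]
tcp_rot: [-2.246, -2.182, 0.002]
wrist_force: [-0.4, 0.7, 0.6]
width: 1.001
grip_force: 0.0
```

Emit:
jog_arm:
  deltas: [0,0,0,0,0,0,-0.2,0,0,0,0,0,0,-0.6,0,0,0,0,0,0,-1,0,0,0,0,0,0,-1,0,0,0,0,0,0,-1,0,0,0,0,0,0,-1,0,0,0,0,0,0,-1,0,0,0,0,0,0,-1]
  squeeze: 30

```text
time: 3.05
tool_pos: [0.4761, -0.35, 0.0476]
tcp_rot: [2.247, 2.19, 0.0]
wrist_force: [-1.7, -1.0, 6.6]
width: 0.428
grip_force: 30.2
```

Emit:
jog_arm:
  deltas: [0,0,-0.03,0,0,0,-1,0,0,-0.055,0,0,0,-1,0,-0.03,-0.055,0,0,0,-1,0,-0.06,-0.055,0,0,0,-1,0,-0.096,-0.055,0,0,0,-1,0,-0.096,-0.055,0,0,0,-1,0,-0.096,-0.03,0,0,0,-1,0,-0.096,-0.02,0,0,0,-1]

```text
time: 3.85
tool_pos: [0.3787, -0.3459, 0.0645]
tcp_rot: [-2.25, -2.192, -0.0]
wrist_force: [0.6, 1.3, -0.8]
width: 0.43
grip_force: 30.6
```

Emit:
jog_arm:
  deltas: [0,0,0.006,0,0,0,-1,0,0,0.012,0,0,0,-1,0,0,0.016,0,0,0,-1,0,0,0.016,0,0,0,-1]

```text
time: 4.25
tool_pos: [0.3795, -0.3466, 0.0516]
tcp_rot: [-2.249, -2.193, 0.0]
wrist_force: [-5.5, 4.8, 15.5]
width: 0.425
grip_force: 32.1
```

Emit:
jog_arm:
  deltas: [0,0,0,0,0,0,0.2,0,0,0,0,0,0,1,0,0,0,0,0,0,1,0,0,0,0,0,0,1,0,0,-0.04,0,0,0,1,0,0,-0.08,0,0,0,1,0,0,-0.12,0,0,0,1,0.01,0.02,-0.12,0,0,-5,1]

```text
time: 5.05
tool_pos: [0.4013, -0.3405, 0.1759]
tcp_rot: [2.145, 2.28, -0.001]
wrist_force: [1.0, -0.1, 0.5]
width: 0.998
grip_force: 0.0
```

```bash
python3 - <<'E'
from h import *
print(tool_delta([.4837,-.2962,.045]), readout.read_state()["tool_pos"])
w=read_camera("wrist"); cv2.imwrite("pics/w2.png",w["color"])
E
```

```text
[0.0403 0.084  0.1311] [ 0.40129031 -0.34048767  0.17589817]
```

View pics/w2.png

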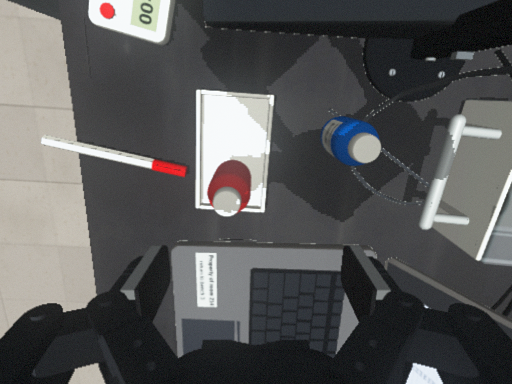

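Red stands upright in the tray (cap at 228,202), with the blue bottle at (365,149) still in place. Next I grasp the blue one.

Emit:
jog_arm:
  deltas: [0.02,0.042,0,0,0,-8,1,0.0403,0.084,0.02,0,0,-15,1,0.0403,0.084,0.05,0,0,-15,1,0.0403,0.084,0.08,0,0,-15,1,0.0403,0.084,0.11,0,0,-15,1,0.0403,0.084,0.131,0,0,-15,1,0.0403,0.084,0.131,0,0,-15,1,0.0403,0.084,0.131,0,0,-15,1]

```text
time: 5.9
tool_pos: [0.48, -0.2911, 0.0377]
tcp_rot: [-1.834, -2.548, 0.0]
wrist_force: [0.2, -0.3, -0.2]
width: 1.001
grip_force: 0.0
```

Emit:
jog_arm:
  deltas: [0,0,0,0,0,0,-0.2,0,0,0,0,0,0,-0.6,0,0,0,0,0,0,-1,0,0,0,0,0,0,-1,0,0,0,0,0,0,-1,0,0,0,0,0,0,-1,0,0,0,0,0,0,-1]

```text
time: 6.6
tool_pos: [0.4816, -0.2921, 0.0397]
tcp_rot: [1.834, 2.548, 0.0]
wrist_force: [-0.5, -0.3, 7.0]
width: 0.432
grip_force: 30.7
```

```bash
python3 - <<'E'
from h import *
s=readout.read_state()
print(tool_delta([.379,-.291,s["tool_pos"][2]]), s["tool_pos"],s["wrist_force"],heading()[:2,0])
E
```

```text
[ 0.0336 -0.0969 -0.0002] [ 0.48159859 -0.29209223  0.03972402] [-0.51592818 -0.31097281  6.99927822] [-0.317  0.948]
```

Emit:
jog_arm:
  deltas: [0,0,-0.03,0,0,0,-1,0,0,-0.055,0,0,0,-1,0.012,-0.03,-0.055,0,0,0,-1,0.024,-0.06,-0.055,0,0,0,-1,0.037,-0.097,-0.055,0,0,0,-1,0.037,-0.097,-0.055,0,0,0,-1,0.037,-0.097,-0.03,0,0,0,-1,0.037,-0.097,-0.02,0,0,0,-1]

```text
time: 7.4
tool_pos: [0.376, -0.2865, 0.057]
tcp_rot: [-1.835, -2.548, -0.0]
wrist_force: [-0.2, 0.8, -0.1]
width: 0.426
grip_force: 30.7
```

Emit:
jog_arm:
  deltas: [0,0,0.006,0,0,0,-1,0,0,0.012,0,0,0,-1,0,0,0.016,0,0,0,-1,0,0,0.016,0,0,0,-1]

```text
time: 7.8
tool_pos: [0.3773, -0.2873, 0.0437]
tcp_rot: [-1.834, -2.549, -0.0]
wrist_force: [-4.1, 3.3, 11.1]
width: 0.432
grip_force: 31.8
```

Emit:
jog_arm:
  deltas: [0,0,0,0,0,0,0.2,0,0,0,0,0,0,1,0,0,0,0,0,0,1,0,0,0,0,0,0,1,0,0,-0.04,0,0,0,1,0,0,-0.08,0,0,0,1,0,0,-0.13,0,0,8,0,0,0,-0.18,0,0,16,-0.4]

```text
time: 8.6
tool_pos: [0.3763, -0.2867, 0.2235]
tcp_rot: [-2.178, -2.262, 0.0]
wrist_force: [1.1, -0.7, -0.2]
width: 0.691
grip_force: 0.0
```

Emit:
jog_arm:
  deltas: [0,0,-0.02,0,0,8,-0.4,0,0,-0.02,0,0,16,-0.4,0,0,-0.02,0,0,24,-0.4,0,0,-0.02,0,0,32,-0.4,0,0,-0.02,0,0,40,-0.4,0,0,-0.02,0,0,48,-0.4,0,0,-0.02,0,0,56,-0.4,0,0,-0.02,0,0,64,-0.4]

```text
time: 9.4
tool_pos: [0.3767, -0.2871, 0.242]
tcp_rot: [-3.047, -0.765, 0.0]
wrist_force: [-0.3, 0.2, 0.1]
width: 0.3
grip_force: 0.0
```

Emit:
jog_arm:
  deltas: [0,0,0,0,0,8,-0.4,0,0,0,0,0,16,-0.4,0,0,0,0,0,24,-0.4,0,0,0,0,0,32,-0.4,0,0,0,0,0,40,-0.4,0,0,0,0,0,48,-0.4,0,0,0,0,0,56,-0.4,0,0,0,0,0,64,-0.4]

```text
time: 10.2
tool_pos: [0.3768, -0.2871, 0.2421]
tcp_rot: [-2.989, 0.966, 0.0]
wrist_force: [0.0, -1.2, -0.1]
width: 0.3
grip_force: 0.0
```

Emit:
jog_arm:
  deltas: [0,0,0,0,0,8,-0.4,0,0,0,0,0,16,-0.4,0,0,0,0,0,24,-0.4,0,0,0,0,0,32,-0.4,0,0,0,0,0,40,-0.4,0,0,0,0,0,45,-0.4,0,0,0,0,0,45,-0.4]

```text
time: 10.9
tool_pos: [0.3767, -0.2871, 0.2421]
tcp_rot: [-2.398, 2.03, 0.001]
wrist_force: [1.1, -0.8, 0.5]
width: 0.303
grip_force: 0.0
```

```bash
python3 - <<'E'
from h import *
s=readout.read_state()
print(tool_delta([.558,-.306,.060]), s["tool_pos"],s["q"].round(3),heading()[:2,0],s["width"])
w=read_camera("wrist"); cv2.imwrite("pics/w3.png",w["color"]); np.save("w3.npy",{k:w[k] for k in w if k!="color"},allow_pickle=True)
E
```

```text
[ 0.0486 -0.1757  0.182 ] [ 0.37674475 -0.28707991  0.24206673] [-0.704 -0.12   2.025  0.     1.236  2.272] [ 0.165 -0.986] 0.3026326701936741
```

View pics/w3.png

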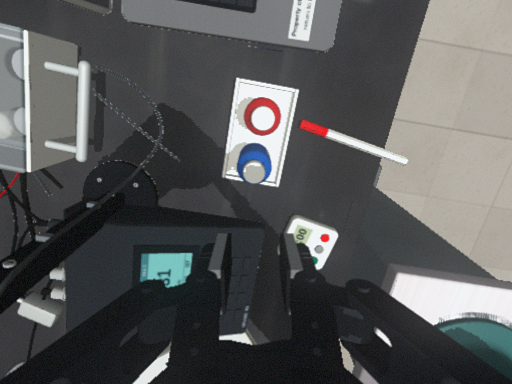

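Both bottles stand upright in the tray. The handle runs from (87,63) to (82,160) in this view, so I check its position before gripping.

```bash
python3 - <<'E'
from h import *
w=np.load("w3.npy",allow_pickle=True).item()
print(at_z(w,(86.5,63),.060),at_z(w,(82,160),.060))
E
```

```text
[ 0.5522 -0.3659  0.06  ] [ 0.5578 -0.2697  0.06  ]
```

Emit:
jog_arm:
  deltas: [0.01,-0.04,0,0,0,0,-0.4,0.02,-0.08,0,0,0,0,-0.4,0.035,-0.12,0,0,0,0,-0.4,0.042,-0.15,0,0,0,0,-0.4,0.0486,-0.176,0,0,0,0,-0.4,0.0486,-0.176,0.04,0,0,0,-0.4,0.0486,-0.176,0.08,0,0,0,-0.4,0.0486,-0.176,0.08,0,0,0,-0.4]

```text
time: 11.75
tool_pos: [0.5544, -0.3033, 0.155]
tcp_rot: [2.399, -2.026, -0.021]
wrist_force: [-0.8, 0.3, -1.3]
width: 0.297
grip_force: 0.0
```

Emit:
jog_arm:
  deltas: [0,0,0,0,0,0,-0.4,0,0,0,0,0,0,-0.4]

```text
time: 11.95
tool_pos: [0.5597, -0.3069, 0.1648]
tcp_rot: [-2.398, 2.029, -0.006]
wrist_force: [-0.6, -0.1, -0.1]
width: 0.299
grip_force: 0.0
```

```bash
python3 - <<'E'
from h import *
s=readout.read_state()
print(s["tool_pos"],heading()[:2,0],s["width"],s["wrist_force"])
w=read_camera("wrist"); cv2.imwrite("pics/w4.png",w["color"]); np.save("w4.npy",{k:w[k] for k in w if k!="color"},allow_pickle=True)
E
```

```text
[ 0.5597016  -0.30690796  0.16482893] [ 0.166 -0.986] 0.298598352857544 [-0.62744667 -0.11293115 -0.13265576]
```

View pics/w4.png

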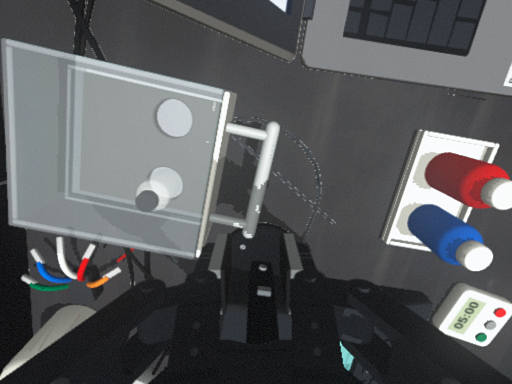

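The handle bar runs from (272,128) to (250,235) here, in line with the fingers.

```bash
python3 - <<'E'
from h import *
w=np.load("w4.npy",allow_pickle=True).item()
a,b=at_z(w,(272,128),.060),at_z(w,(250,235),.060); print(a,b,a+(b-a)*((-.306-a[1])/(b[1]-a[1])))
print(tool_delta([.5565,-.306,.058]))
E
```

```text
[ 0.5555 -0.3627  0.06  ] [ 0.5576 -0.2707  0.06  ] [ 0.55679424 -0.306       0.06      ]
[-0.002   0.0036  0.1074]
```

Emit:
jog_arm:
  deltas: [0,0.0015,0.03,0,0,0,-0.4,0,0.0015,0.06,0,0,0,-0.4,0,0.0015,0.085,0,0,0,-0.4,0,0.0015,0.102,0,0,0,-0.4,0,0.0015,0.102,0,0,0,-0.4,0,0.0015,0.102,0,0,0,-0.4]

```text
time: 12.6
tool_pos: [0.5579, -0.3069, 0.0617]
tcp_rot: [-2.398, 2.029, -0.003]
wrist_force: [0.4, 0.1, 0.2]
width: 0.3
grip_force: 0.0
```

Emit:
jog_arm:
  deltas: [0,0,0,0,0,0,-0.6,0,0,0,0,0,0,-0.8,0,0,0,0,0,0,-1,0,0,0,0,0,0,-1]
  squeeze: 20

```text
time: 13.0
tool_pos: [0.5585, -0.3072, 0.0625]
tcp_rot: [-2.397, 2.03, -0.006]
wrist_force: [-0.2, -0.3, 5.5]
width: 0.155
grip_force: 18.5
```

Emit:
jog_arm:
  deltas: [-0.0022,0.01,0,0,0,0,-1,-0.0066,0.03,0,0,0,0,-1,-0.011,0.05,0,0,0,0,-1,-0.0155,0.07,0,0,0,0,-1,-0.0185,0.084,0,0,0,0,-1,-0.02,0.09,0,0,0,0,-1,-0.02,0.09,0,0,0,0,-1]

```text
time: 13.7
tool_pos: [0.4648, -0.3027, 0.0624]
tcp_rot: [2.397, -2.03, 0.006]
wrist_force: [-0.7, -1.6, 8.9]
width: 0.154
grip_force: 18.9
```

Emit:
jog_arm:
  deltas: [0,0,0,0,0,0,-0.6,0,0,0,0,0,0,-0.4,0,0,0,0,0,0,-0.4,0,0,-0.04,0,0,0,-0.4,0,0,-0.08,0,0,0,-0.4,0,0,-0.13,0,0,0,-0.4,0,0,-0.18,0,0,0,-0.4,0,0,-0.18,0,0,0,-0.4]

```text
time: 14.5
tool_pos: [0.4689, -0.3041, 0.249]
tcp_rot: [-2.398, 2.028, -0.023]
wrist_force: [0.4, -0.1, 0.7]
width: 0.303
grip_force: 0.0
```

```bash
python3 - <<'E'
from h import *
s=readout.read_state()
print(s["tool_pos"],heading()[:2,0],s["width"],s["wrist_force"])
w=read_camera("wrist"); cv2.imwrite("pics/w5.png",cv2.resize(w["color"],(800,600),interpolation=cv2.INTER_CUBIC)); np.save("w5.npy",{k:w[k] for k in w if k!="color"},allow_pickle=True)
E
```

```text
[ 0.46885429 -0.30405398  0.24900151] [ 0.166 -0.986] 0.30279297015192924 [ 0.41680951 -0.06576068  0.72202831]
```

View pics/w5.png

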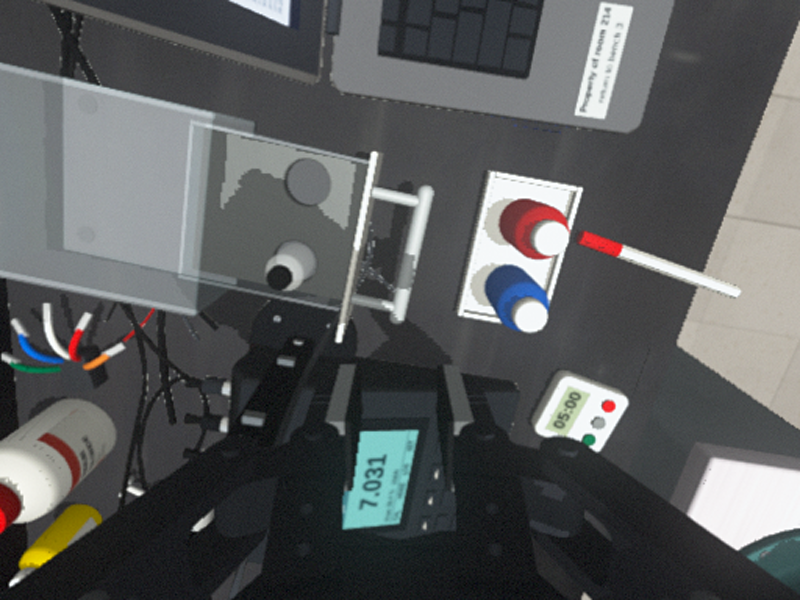

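The drawer is open. The empty well is at (308,183), the white bottle's cap at (281,276) and the handle from (428,190) to (398,320) on the 800 px scale, with both bottles still in the tray.

```bash
python3 - <<'E'
from h import *
w=np.load("w5.npy",allow_pickle=True).item()
k=512/800; f=lambda x,y:((x+.5)*k-.5,(y+.5)*k-.5)
a,b=at_z(w,f(427,190),.062),at_z(w,f(399,319),.062); m=(a+b)/2
yv=(b-a)[:2]/np.linalg.norm((b-a)[:2]); xv=np.array([yv[1],-yv[0]])
print(a,b,"mid",m,"y axis",yv,"well pred",m[:2]+.085*xv-.031*yv,"white pred",m[:2]+.085*xv+.031*yv)
print("well",at_z(w,f(308,183),.022),"white",at_z(w,f(281,277),.072))
c=read_camera("top"); cv2.imwrite("pics/t5.png",cv2.resize(c["color"][100:280,300:420],None,fx=4,fy=4,interpolation=cv2.INTER_CUBIC)[:600])
s=readout.read_state();print(s["tool_pos"],s["q"].round(2))
E
```

```text
[ 0.4607 -0.3604  0.062 ] [ 0.4639 -0.2679  0.062 ] mid [ 0.4623  -0.31415  0.062  ] y axis [0.03457391 0.99940214] well pred [ 0.54617739 -0.34807025] white pred [ 0.54832097 -0.28610732]
well [ 0.5465 -0.3481  0.022 ] white [ 0.5484 -0.2878  0.072 ]
[ 0.46571973 -0.30183045  0.24188415] [-0.62  0.04  1.87 -0.    1.23  2.36]
```

View pics/t5.png

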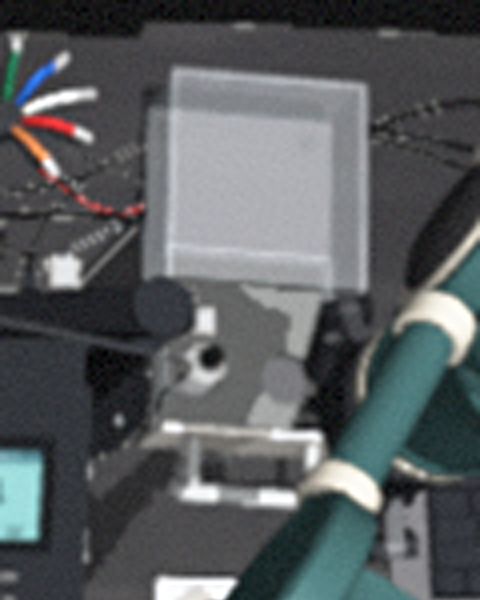

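Emit:
jog_arm:
  deltas: [0,0,-0.045,0,0,-8,0,0,0,-0.09,0,0,-16,0,0,0,-0.135,0,0,-24,0,0,0,-0.18,0,0,-32,0,-0.05,-0.008,-0.18,0,0,-40,0,-0.1,-0.016,-0.18,0,0,-48,0,-0.15,-0.025,-0.18,0,0,-56,0,-0.197,-0.033,-0.18,0,0,-64,0]

```text
time: 15.4
tool_pos: [0.4639, -0.0999, 0.4172]
tcp_rot: [-3.109, 0.443, 0.008]
wrist_force: [1.1, 0.1, -0.4]
width: 0.5
grip_force: 0.0
```

```bash
python3 - <<'E'
from h import *
s=readout.read_state()
print(tool_delta([.47,.28,.42]),s["tool_pos"],heading()[:2,0],s["wrist_force"])
E
```

```text
[-0.1002 -0.3665 -0.0023] [ 0.46394251 -0.09987084  0.41718849] [ 0.96  -0.279] [ 1.07247118  0.14067329 -0.38416356]
```

Emit:
jog_arm:
  deltas: [-0.013,-0.046,0,0,0,-8,0.5,-0.025,-0.092,0,0,0,-16,0.5,-0.038,-0.138,0,0,0,-24,0.5,-0.05,-0.184,0,0,0,-32,0.5,-0.063,-0.23,0,0,0,-40,0.5,-0.075,-0.276,0,0,0,-48,0.5,-0.088,-0.322,0,0,0,-56,0.5,-0.1,-0.366,0,0,0,-64,0.5]

```text
time: 16.2
tool_pos: [0.4718, 0.2796, 0.4168]
tcp_rot: [2.871, 1.275, -0.008]
wrist_force: [1.2, 0.1, 0.6]
width: 0.751
grip_force: 0.0
```

```bash
python3 - <<'E'
from h import *
s=readout.read_state()
print(tool_delta([.49,.29,.20]),s["tool_pos"],heading()[:2,0],s["q"].round(2))
E
```

```text
[0.021  0.0069 0.2167] [0.47180042 0.2795666  0.41684842] [0.671 0.742] [ 0.49 -0.03  1.63 -0.    1.55  1.22]
```

Emit:
jog_arm:
  deltas: [0.021,0.007,0.04,0,0,-8,0.5,0.021,0.007,0.085,0,0,-16,0.5,0.021,0.007,0.13,0,0,-22,0.5,0.021,0.007,0.175,0,0,-22,0.5,0.021,0.007,0.217,0,0,-22,0.5,0.021,0.007,0.217,0,0,-22,0.5,0.021,0.007,0.217,0,0,-22,0.5]

```text
time: 16.9
tool_pos: [0.4908, 0.2877, 0.2011]
tcp_rot: [-2.58, -1.791, 0.009]
wrist_force: [0.1, 0.2, 0.5]
width: 0.749
grip_force: 0.0
```

```bash
python3 - <<'E'
from h import *
s=readout.read_state()
w=read_camera("wrist"); cv2.imwrite("pics/w6.png",cv2.resize(w["color"],(800,600),interpolation=cv2.INTER_CUBIC)); np.save("w6.npy",{k:w[k] for k in w if k!="color"},allow_pickle=True)
print(s["tool_pos"],heading()[:2,0])
print(proj(w,[[.501,.3055,.06],[.4995,.306,.024],[.501,.3055,.01]])*800/512)
E
```

```text
[0.49080088 0.28769679 0.20105175] [0.35  0.937]
[[406.67102329 252.31281486]
 [403.54772258 240.59633111]
 [405.69548098 236.60675869]]
```

View pics/w6.png

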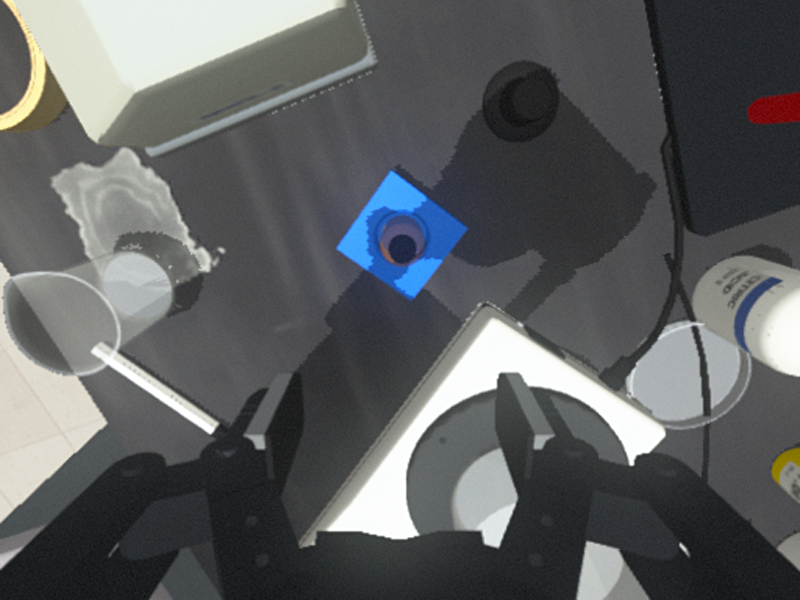

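The vial's cap is at (402,247), with block corners at (396,170), (467,228), (413,298) and (337,249). The stirrer with its beaker lies lower right, about 80 mm away.

```bash
python3 - <<'E'
from h import *
w=np.load("w6.npy",allow_pickle=True).item(); c=read_camera("top")
k=512/800; f=lambda x,y:((x+.5)*k-.5,(y+.5)*k-.5)
print("cap",at_z(w,f(402,247),.060))
P=np.array([at_z(w,f(*p),.024) for p in ((396,170),(467,228),(413,298),(337,249))]); print(P,P.mean(0))
T=np.array([at_z(c,((x+.5)/5-.5+15,(y+.5)/5-.5+180),.024) for x,y in ((568,49),(625,152),(521,211),(466,107))]); print(T.mean(0))
print("vial tri",tri([(w,f(402,247)),(c,((528.5)/5-.5+15,(112.5)/5-.5+180))]))
print("to",tool_delta([.502,.3065,.043]))
E
```

```text
cap [0.4994 0.3096 0.06  ]
[[0.5105 0.3501 0.024 ]
 [0.5412 0.2995 0.024 ]
 [0.4916 0.2665 0.024 ]
 [0.456  0.3164 0.024 ]] [0.499825 0.308125 0.024   ]
[0.499525 0.306025 0.024   ]
vial tri [0.5014 0.3077 0.0552]
to [0.019  0.0016 0.1624]
```

Emit:
jog_arm:
  deltas: [0.011,0.001,0.03,0,0,0,0.3,0.022,0.002,0.06,0,0,0,0.3,0.022,0.002,0.09,0,0,0,0.3,0.022,0.002,0.115,0,0,0,0.3,0.022,0.002,0.135,0,0,0,0.3,0.022,0.002,0.148,0,0,0,0.3,0.022,0.002,0.154,0,0,0,0.3,0.022,0.002,0.154,0,0,0,0.3]

```text
time: 17.8
tool_pos: [0.5025, 0.3087, 0.0501]
tcp_rot: [2.581, 1.791, 0.002]
wrist_force: [0.1, 0.6, -0.2]
width: 0.651
grip_force: 0.0
```

Emit:
jog_arm:
  deltas: [0,0,0,0,0,0,0,0,0,0,0,0,0,-0.4,0,0,0,0,0,0,-0.7,0,0,0,0,0,0,-1,0,0,0,0,0,0,-1,0,0,0,0,0,0,-1,0,0,0,0,0,0,-1]
  squeeze: 25

```text
time: 18.5
tool_pos: [0.503, 0.3089, 0.0508]
tcp_rot: [2.581, 1.791, 0.004]
wrist_force: [0.2, 0.4, 5.7]
width: 0.302
grip_force: 24.7
```

Emit:
jog_arm:
  deltas: [0,0,-0.02,0,0,0,-1,0,0,-0.06,0,0,0,-1,0,0,-0.11,0,0,0,-1,0,0,-0.16,0,0,0,-1,0,0,-0.21,0,0,0,-1,0,0,-0.26,0,0,0,-1,0,0,-0.31,0,0,0,-1,0,0,-0.36,0,0,0,-1]

```text
time: 19.3
tool_pos: [0.5012, 0.308, 0.411]
tcp_rot: [-2.581, -1.791, 0.001]
wrist_force: [0.5, 0.6, -0.1]
width: 0.305
grip_force: 24.8
```

```bash
python3 - <<'E'
from h import *
s=readout.read_state()
print(tool_delta([.547,-.345,.42]),s["tool_pos"],heading()[:2,0],s["width"],s["grip_force"],s["q"].round(2))
E
```

```text
[-0.5956  0.2715 -0.0089] [0.50116669 0.30797783 0.41104071] [0.35  0.937] 0.30468621485884917 24.80509476754378 [0.51 0.04 1.56 0.   1.54 0.87]
```

Emit:
jog_arm:
  deltas: [-0.0425,0.0194,-0.009,0,0,0,-1,-0.085,0.0388,-0.009,0,0,0,-1,-0.1275,0.058,-0.009,0,0,0,-1,-0.17,0.0776,-0.009,0,0,0,-1,-0.2125,0.097,-0.009,0,0,0,-1,-0.255,0.1164,-0.009,0,0,0,-1,-0.2975,0.1358,-0.009,0,0,0,-1,-0.34,0.155,-0.009,0,0,0,-1]

```text
time: 20.1
tool_pos: [0.5274, -0.0662, 0.418]
tcp_rot: [-2.581, -1.791, 0.0]
wrist_force: [0.3, 0.1, 1.0]
width: 0.306
grip_force: 24.8
```

Emit:
jog_arm:
  deltas: [-0.0425,0.0194,0,0,0,0,-1,-0.085,0.0388,0,0,0,0,-1,-0.1275,0.058,0,0,0,0,-1,-0.17,0.0776,0,0,0,0,-1,-0.2125,0.097,0,0,0,0,-1,-0.256,0.1165,0,0,0,0,-1,-0.256,0.1165,0,0,0,0,-1,-0.256,0.1165,0,0,0,0,-1]

```text
time: 20.9
tool_pos: [0.547, -0.3459, 0.4169]
tcp_rot: [-2.581, -1.786, 0.001]
wrist_force: [-0.6, 0.2, 0.6]
width: 0.306
grip_force: 24.8
```

```bash
python3 - <<'E'
from h import *
s=readout.read_state()
print(tool_delta([.547,-.345,.14]),s["tool_pos"],heading()[:2,0],s["width"],s["grip_force"],s["q"].round(2))
E
```

```text
[0.0005 0.0003 0.2769] [ 0.54700139 -0.34592847  0.41687992] [0.352 0.936] 0.3064620924705331 24.81674043352541 [-0.6   0.16  1.43  0.    1.56 -0.24]
```

Emit:
jog_arm:
  deltas: [0,0,0.05,0,0,0,-1,0,0,0.1,0,0,0,-1,0,0,0.15,0,0,0,-1,0,0,0.2,0,0,0,-1,0,0,0.24,0,0,0,-1,0,0,0.277,0,0,0,-1,0,0,0.277,0,0,0,-1,0,0,0.277,0,0,0,-1]

```text
time: 21.7
tool_pos: [0.5475, -0.3436, 0.1415]
tcp_rot: [-2.579, -1.792, 0.0]
wrist_force: [0.1, -0.6, 0.4]
width: 0.302
grip_force: 24.8
```

```bash
python3 - <<'E'
from h import *
s=readout.read_state()
w=read_camera("wrist"); cv2.imwrite("pics/w7.png",cv2.resize(w["color"],(800,600),interpolation=cv2.INTER_CUBIC)); np.save("w7.npy",{k:w[k] for k in w if k!="color"},allow_pickle=True)
print(s["tool_pos"],heading()[:2,0],s["wrist_force"])
z=s["tool_pos"][2]
print(proj(w,[[.5465,-.348,.022],[.5465,-.348,z-.0408],[.5465,-.348,z+.009],[.5484,-.2865,.072]])*800/512)
E
```

```text
[ 0.54752876 -0.34357788  0.14151118] [0.349 0.937] [ 0.08975111 -0.58865743  0.39543406]
[[401.52546292 304.97156263]
 [402.57116535 368.37804225]
 [403.82972366 444.57698854]
 [355.37941877 211.21345986]]
```

View pics/w7.png

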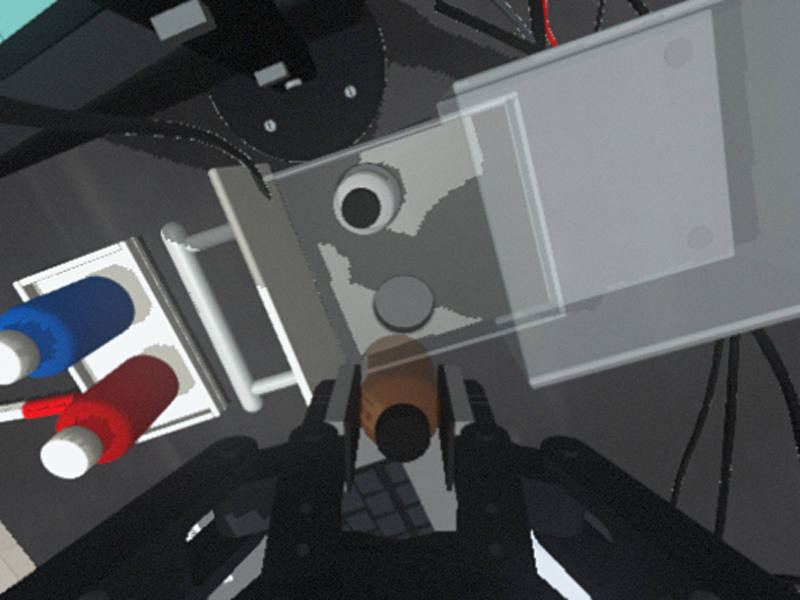

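The empty well is centred at (404,304), and the held vial's cap is at about (404,432) with its body straight between the pads. I compute the remaining offset.

```bash
python3 - <<'E'
from h import *
w=np.load("w7.npy",allow_pickle=True).item()
k=512/800; f=lambda x,y:((x+.5)*k-.5,(y+.5)*k-.5)
im=cv2.imread("pics/w7.png"); g=im.max(2)
m=((g<40)&(np.hypot(*np.meshgrid(np.arange(800)-404,np.arange(600)-432))<45)).astype(np.uint8)
n,l,st,ce=cv2.connectedComponentsWithStats(m); i=1+st[1:,4].argmax(); print(st[i],ce[i]); cap=st[i][:2]+st[i][2:4]/2
s=readout.read_state();z=s["tool_pos"][2]
a=at_z(w,f(404,303),.022); b=at_z(w,f(*cap),z+.009); b2=at_z(w,f(404,432),z+.009); print(a,b,b2)
print("world",a-b2,"tool",R.from_rotvec(s["tcp_rot"]).inv().apply((a-b2)*[1,1,0]))
E
```

```text
[ 373  404   57   69 2591] [401.67155538 433.79351602]
[ 0.5481 -0.3472  0.022 ] [ 0.547  -0.3444  0.1526] [ 0.5484 -0.3426  0.1526]
world [-0.0003 -0.0046 -0.1306] tool [-4.41537310e-03  1.32455612e-03  5.60832249e-06]
```

```bash
python3 - <<'E'
import cv2,numpy as np
im=cv2.imread("pics/w7.png")
for x in (395,402,409): print(x,[int(v) for v in im[396:490:3,x].sum(1)])
for y in (430,440,450): print(y,[int(v) for v in im[y,362:446:3].sum(1)])
E
```

```text
395 [198, 205, 198, 82, 74, 67, 78, 78, 90, 89, 98, 87, 86, 93, 73, 90, 77, 69, 91, 80, 90, 86, 141, 159, 167, 150, 159, 154, 161, 119, 90, 119]
402 [206, 197, 183, 83, 74, 82, 70, 105, 95, 82, 79, 98, 84, 93, 87, 78, 95, 66, 80, 82, 97, 69, 139, 219, 166, 154, 156, 163, 141, 110, 146, 161]
409 [189, 194, 191, 79, 83, 70, 57, 95, 82, 88, 89, 87, 89, 81, 78, 83, 71, 85, 80, 70, 83, 79, 267, 374, 373, 369, 356, 287, 157, 131, 154, 153]
430 [363, 206, 203, 212, 186, 62, 86, 91, 69, 100, 94, 100, 72, 97, 82, 89, 81, 84, 81, 83, 96, 85, 77, 170, 172, 318, 69, 77]
440 [369, 361, 378, 309, 177, 83, 91, 88, 91, 81, 81, 90, 82, 69, 102, 92, 79, 89, 72, 73, 84, 79, 71, 345, 369, 377, 213, 55]
450 [371, 368, 366, 362, 368, 330, 102, 87, 81, 85, 96, 91, 81, 75, 86, 78, 83, 61, 96, 63, 71, 179, 358, 371, 369, 373, 318, 66]
```

Emit:
jog_arm:
  deltas: [-0.0023,0.0012,0.01,0,0,0,-1,-0.0023,0.0012,0.03,0,0,0,-1,-0.0023,0.0012,0.05,0,0,0,-1,-0.0023,0.0012,0.062,0,0,0,-1,-0.0023,0.0012,0.07,0,0,0,-1,-0.0023,0.0012,0.07,0,0,0,-1,-0.0023,0.0012,0.07,0,0,0,-1]

```text
time: 22.45
tool_pos: [0.5484, -0.348, 0.0721]
tcp_rot: [2.58, 1.79, 0.001]
wrist_force: [-0.1, -0.1, 0.5]
width: 0.303
grip_force: 24.8
```

Emit:
jog_arm:
  deltas: [0,0,0.003,0,0,0,-1,0,0,0.006,0,0,0,-1,0,0,0.009,0,0,0,-1,0,0,0.009,0,0,0,-1]

```text
time: 22.85
tool_pos: [0.5475, -0.3473, 0.0617]
tcp_rot: [-2.58, -1.79, 0.0]
wrist_force: [-0.1, -0.9, 0.4]
width: 0.3
grip_force: 24.8
```

Emit:
jog_arm:
  deltas: [0,0,0.003,0,0,0,-1,0,0,0.005,0,0,0,-1,0,0,0.008,0,0,0,-1,0,0,0.0095,0,0,0,-1,0,0,0.0095,0,0,0,-1]

```text
time: 23.35
tool_pos: [0.548, -0.3476, 0.053]
tcp_rot: [2.581, 1.791, 0.0]
wrist_force: [0.2, 0.3, 1.8]
width: 0.304
grip_force: 24.9
```

Emit:
jog_arm:
  deltas: [0,0,0,0,0,0,-0.25,0,0,0,0,0,0,-0.1,0,0,0,0,0,0,-0.1,0,0,0,0,0,0,-0.1,0,0,-0.02,0,0,0,-0.1,0,0,-0.06,0,0,0,-0.1,0,0,-0.1,0,0,0,-0.1,0,0,-0.1,0,0,0,-0.1]

```text
time: 24.15
tool_pos: [0.5519, -0.3504, 0.1605]
tcp_rot: [2.571, 1.784, 0.007]
wrist_force: [-0.1, -1.3, 0.1]
width: 0.448
grip_force: 0.0
```

```bash
python3 - <<'E'
from h import *
s=readout.read_state()
w=read_camera("wrist"); cv2.imwrite("pics/w8.png",cv2.resize(w["color"],(800,600),interpolation=cv2.INTER_CUBIC)); np.save("w8.npy",{k:w[k] for k in w if k!="color"},allow_pickle=True)
print(s["tool_pos"],heading()[:2,0],s["wrist_force"],s["q"].round(2))
print(proj(w,[[.547,-.348,.062],[.5484,-.287,.072]])*800/512)
E
```

```text
[ 0.55193206 -0.35037567  0.16046258] [0.35  0.937] [-0.10952917 -1.28382525  0.10217062] [-0.6   0.28  1.75  0.    1.1  -0.25]
[[387.30492575 308.28537696]
 [341.83677286 195.679886  ]]
```

View pics/w8.png

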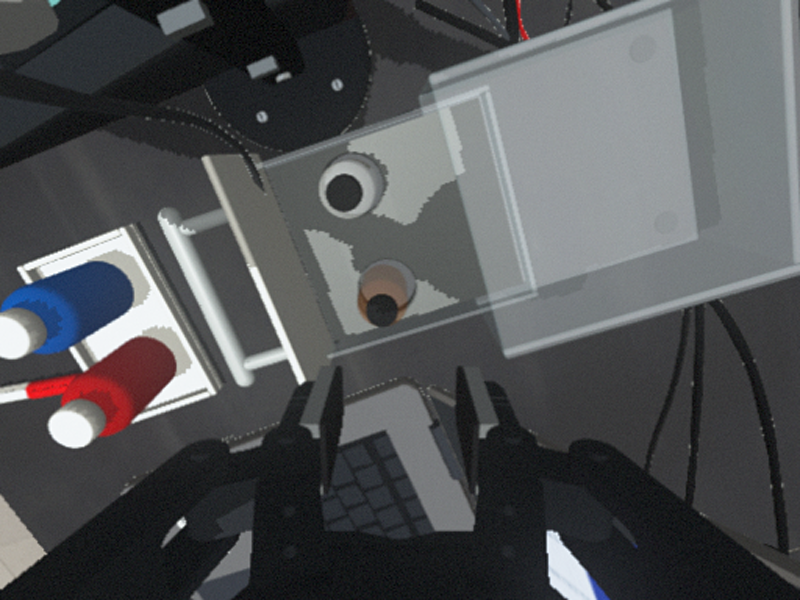

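The vial sits upright in its well, cap at (382,309), and the white bottle's cap is at (343,192). I turn the hand so the camera side points away from the post, then take the white bottle.

Emit:
jog_arm:
  deltas: [0,0,-0.03,0,0,8,-0.1,0.007,-0.003,-0.06,0,0,16,-0.1,0.016,-0.006,-0.09,0,0,24,-0.1,0.025,-0.009,-0.1,0,0,32,-0.1,0.034,-0.012,-0.1,0,0,40,-0.1,0.043,-0.015,-0.1,0,0,48,-0.1,0.05,-0.018,-0.1,0,0,56,-0.1,0.057,-0.0214,-0.1,0,0,64,-0.1]

```text
time: 25.0
tool_pos: [0.5471, -0.2858, 0.2507]
tcp_rot: [-3.137, -0.142, 0.004]
wrist_force: [-0.1, -0.0, -0.1]
width: 0.453
grip_force: 0.0
```

Emit:
jog_arm:
  deltas: [0,0,0,0,0,8,-0.1,0,0,0,0,0,16,-0.1,0,0,0,0,0,24,-0.1,0,0,0,0,0,32,-0.1,0,0,0,0,0,40,-0.1,0,0,0,0,0,48,-0.1,0,0,0,0,0,56,-0.1,0,0,0,0,0,64,-0.1]

```text
time: 25.8
tool_pos: [0.547, -0.2862, 0.2506]
tcp_rot: [-2.737, 1.543, 0.005]
wrist_force: [-0.1, 0.2, 0.8]
width: 0.45
grip_force: 0.0
```

Emit:
jog_arm:
  deltas: [0,0,0,0,0,8,-0.1,0,0,0,0,0,16,-0.1,0,0,0,0,0,16,-0.1,0,0,0,0,0,16,-0.1]

```text
time: 26.2
tool_pos: [0.5473, -0.2864, 0.2514]
tcp_rot: [2.504, -1.897, -0.003]
wrist_force: [0.5, 0.4, -1.0]
width: 0.451
grip_force: 0.0
```

```bash
python3 - <<'E'
from h import *
s=readout.read_state()
w=read_camera("wrist"); np.save("w9.npy",{k:w[k] for k in w if k!="color"},allow_pickle=True); cv2.imwrite("pics/w9.png",w["color"])
print(s["tool_pos"],heading()[:2,0],s["wrist_force"],s["q"].round(2),s["width"])
p=proj(w,[[.5484,-.2865,.072]])[0]; print(p)
# black cap detection
g=w["color"].max(2); yy,xx=np.mgrid[:384,:512]; m=((g<45)&(np.hypot(xx-p[0],yy-p[1])<30)).astype(np.uint8)
n,l,st,ce=cv2.connectedComponentsWithStats(m); i=1+st[1:,4].argmax(); print(st[i],ce[i],at_z(w,ce[i],.070))
print("to",tool_delta([.5485,-.2865,.053]))
E
```

```text
[ 0.54727869 -0.28639946  0.25140244] [ 0.27  -0.963] [ 0.53781035  0.38126244 -0.97791446] [-0.52  0.16  1.73  0.    1.26  2.35] 0.4507452910663897
[253.26542613 171.78233258]
[230 188  30  14  91] [244.46153846 195.82417582] [ 0.5503 -0.2573  0.07  ]
to [ 0.0005 -0.0013  0.1987]
```

```bash
python3 - <<'E'
from h import *
c=read_camera("top"); cv2.imwrite("pics/t9.png",cv2.resize(c["color"][130:250,310:430],(600,600),interpolation=cv2.INTER_CUBIC))
for z in (.25,.30): print(z,(proj(c,[[.5473,-.2864,z],[.5473,-.2434,z],[.543,-.215,z]])-[310,130])*5)
E
```

```text
0.25 [[312.52798923 224.86402817]
 [214.01987328 221.73118183]
 [148.57356916 229.51023116]]
0.3 [[347.04215037 197.24490461]
 [243.45502628 193.82367616]
 [174.6003154  201.93245994]]
```

View pics/t9.png

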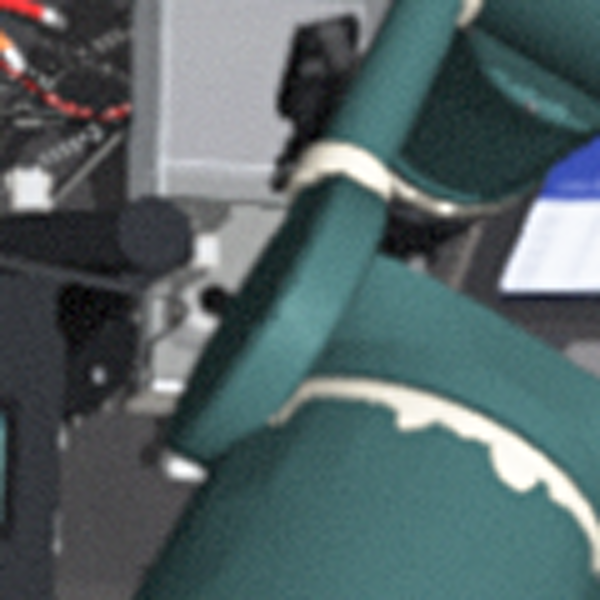

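The top view shows the forearm and gripper clear of the post cap at (155,236), so I descend in steps while watching the force.

Emit:
jog_arm:
  deltas: [0.006,-0.001,0,0,0,0,-0.1,0.006,-0.001,0.015,0,0,0,-0.1,0.006,-0.001,0.03,0,0,0,-0.1,0.006,-0.001,0.045,0,0,0,-0.1]

```text
time: 26.7
tool_pos: [0.5497, -0.2919, 0.2056]
tcp_rot: [2.501, -1.901, -0.003]
wrist_force: [-0.3, 0.2, -0.0]
width: 0.452
grip_force: 0.0
```

Emit:
jog_arm:
  deltas: [0,0,0.015,0,0,0,-0.1,0,0,0.03,0,0,0,-0.1,0,0,0.045,0,0,0,-0.1]

```text
time: 27.0
tool_pos: [0.55, -0.292, 0.161]
tcp_rot: [2.501, -1.901, -0.002]
wrist_force: [1.0, -0.5, -0.5]
width: 0.455
grip_force: 0.0
```

Emit:
jog_arm:
  deltas: [0,0,0.015,0,0,0,-0.1,0,0,0.03,0,0,0,-0.1,0,0,0.045,0,0,0,-0.1]

```text
time: 27.3
tool_pos: [0.5503, -0.2922, 0.1166]
tcp_rot: [-2.501, 1.901, -0.0]
wrist_force: [-0.7, -0.2, -1.4]
width: 0.45
grip_force: 0.0
```

```bash
python3 - <<'E'
from h import *
s=readout.read_state()
print(tool_delta([.5485+.0014,-.2865-.0048,.053]),s["tool_pos"],s["width"],s["wrist_force"])
E
```

```text
[-0.001   0.0002  0.0636] [ 0.55034748 -0.2922063   0.11656358] 0.44956102765301864 [-0.74384945 -0.23144804 -1.38923392]
```

Emit:
jog_arm:
  deltas: [-0.001,0,0.015,0,0,0,-0.1,-0.001,0,0.03,0,0,0,-0.1,-0.001,0,0.045,0,0,0,-0.1,-0.001,0,0.056,0,0,0,-0.1,-0.001,0,0.062,0,0,0,-0.1,-0.001,0,0.062,0,0,0,-0.1]

```text
time: 27.9
tool_pos: [0.5498, -0.2912, 0.0553]
tcp_rot: [2.501, -1.901, -0.001]
wrist_force: [-0.7, -0.1, 0.2]
width: 0.449
grip_force: 0.0
```

Emit:
jog_arm:
  deltas: [0,0,0,0,0,0,-0.4,0,0,0,0,0,0,-0.7,0,0,0,0,0,0,-1,0,0,0,0,0,0,-1,0,0,0,0,0,0,-1]
  squeeze: 25

```text
time: 28.4
tool_pos: [0.5503, -0.2913, 0.056]
tcp_rot: [-2.501, 1.901, -0.001]
wrist_force: [0.5, -1.1, 0.2]
width: 0.312
grip_force: 24.6
```

Emit:
jog_arm:
  deltas: [0,0,-0.015,0,0,0,-1,0,0,-0.045,0,0,0,-1,0,0,-0.09,0,0,0,-1,0,0,-0.14,0,0,0,-1,0,0,-0.19,0,0,-8,-1,0,0,-0.24,0,0,-16,-1,0,0,-0.29,0,0,-24,-1,0,0,-0.34,0,0,-32,-1]

```text
time: 29.2
tool_pos: [0.5494, -0.2909, 0.3994]
tcp_rot: [2.931, -1.13, 0.002]
wrist_force: [1.1, -1.1, 0.5]
width: 0.311
grip_force: 24.7
```

Emit:
jog_arm:
  deltas: [0,0,-0.03,0,0,-8,-1,0,0,-0.03,0,0,-8,-1]

```text
time: 29.4
tool_pos: [0.5514, -0.292, 0.4348]
tcp_rot: [2.999, -0.927, 0.02]
wrist_force: [0.4, -0.7, 0.2]
width: 0.308
grip_force: 24.7
```

```bash
python3 - <<'E'
from h import *
s=readout.read_state()
print(tool_delta([.5013,.3115,.42]),s["tool_pos"],heading()[:2,0],s["width"],s["grip_force"],s["q"].round(2))
E
```

```text
[-0.3821 -0.4699  0.0103] [ 0.55135817 -0.29199305  0.43483828] [ 0.825 -0.564] 0.307601438037327 24.65772418974666 [-0.53  0.1   1.46  0.    1.57  1.64]
```

Emit:
jog_arm:
  deltas: [-0.0294,-0.0361,0,0,0,-8,-1,-0.0588,-0.0723,0,0,0,-16,-1,-0.0882,-0.1084,0,0,0,-24,-1,-0.1176,-0.1446,0,0,0,-32,-1,-0.147,-0.1807,0,0,0,-40,-1,-0.1763,-0.2169,0,0,0,-48,-1,-0.2057,-0.253,0,0,0,-56,-1,-0.235,-0.289,0,0,0,-64,-1]

```text
time: 30.2
tool_pos: [0.5188, 0.0817, 0.4254]
tcp_rot: [-3.036, -0.806, 0.001]
wrist_force: [1.2, 0.9, -0.2]
width: 0.308
grip_force: 24.7
```

```bash
python3 - <<'E'
from h import *
s=readout.read_state()
print(tool_delta([.5013,.3115,.42]),s["tool_pos"],heading()[:2,0],s["width"],s["q"].round(2))
E
```

```text
[ 0.0989 -0.2082  0.0054] [0.51877658 0.08169541 0.42537577] [0.868 0.496] 0.30800244094735235 [ 0.11 -0.08  1.66 -0.    1.56  1.16]
```

Emit:
jog_arm:
  deltas: [0.0198,-0.0416,0,0,0,-8,-1,0.0396,-0.0833,0,0,0,-16,-1,0.0593,-0.125,0,0,0,-24,-1,0.079,-0.1666,0,0,0,-32,-1,0.0989,-0.2082,0,0,0,-40,-1,0.0989,-0.2082,0,0,0,-40,-1,0.0989,-0.2082,0.03,0,0,-40,-1,0.0989,-0.2082,0.06,0,0,-40,-1]

```text
time: 31.0
tool_pos: [0.5035, 0.31, 0.366]
tcp_rot: [2.582, 1.789, 0.003]
wrist_force: [0.6, 0.2, -0.7]
width: 0.31
grip_force: 24.7
```

Emit:
jog_arm:
  deltas: [0,0,0.05,0,0,0,-1,0,0,0.1,0,0,0,-1,0,0,0.15,0,0,0,-1,0,0,0.19,0,0,0,-1,0,0,0.22,0,0,0,-1,0,0,0.22,0,0,0,-1,0,0,0.22,0,0,0,-1]

```text
time: 31.7
tool_pos: [0.5032, 0.3092, 0.1457]
tcp_rot: [2.582, 1.789, -0.003]
wrist_force: [-0.1, -0.2, 0.0]
width: 0.307
grip_force: 24.7
```

```bash
python3 - <<'E'
from h import *
s=readout.read_state()
print(s["tool_pos"],heading()[:2,0],s["width"],s["wrist_force"])
w=read_camera("wrist"); np.save("w10.npy",{k:w[k] for k in w if k!="color"},allow_pickle=True); np.save("w10c.npy",w["color"])
b=w["color"].astype(int); m=((b[...,0]>110)&(b[...,0]-b[...,2]>70)).astype(np.uint8)
n,l,st,ce=cv2.connectedComponentsWithStats(m); 
for i in np.argsort(-st[1:,4])[:3]+1: print(st[i],ce[i])
print("pred block corners",proj(w,[[.5105,.350,.024],[.542,.298,.024],[.490,.264,.024],[.456,.316,.024],[.4997,.307,.024]]).round(1))
z=s["tool_pos"][2]; print("pred cap",proj(w,[[s["tool_pos"][0]-.0016,s["tool_pos"][1]-.0045,z+.016]]))
cv2.imwrite("pics/w10.png",cv2.resize(w["color"],(800,600),interpolation=cv2.INTER_CUBIC))
E
```

```text
[0.50319717 0.30915781 0.14572384] [0.351 0.936] 0.3070173418243468 [-0.11944665 -0.19317471  0.03741288]
[ 203  142   99   81 4526] [251.13234644 186.7129916 ]
pred block corners [[247.3 142.7]
 [302.3 185.8]
 [260.  237.6]
 [203.7 200.2]
 [253.4 192.8]]
pred cap [[257.48973728 294.81226701]]
```

View pics/w10.png

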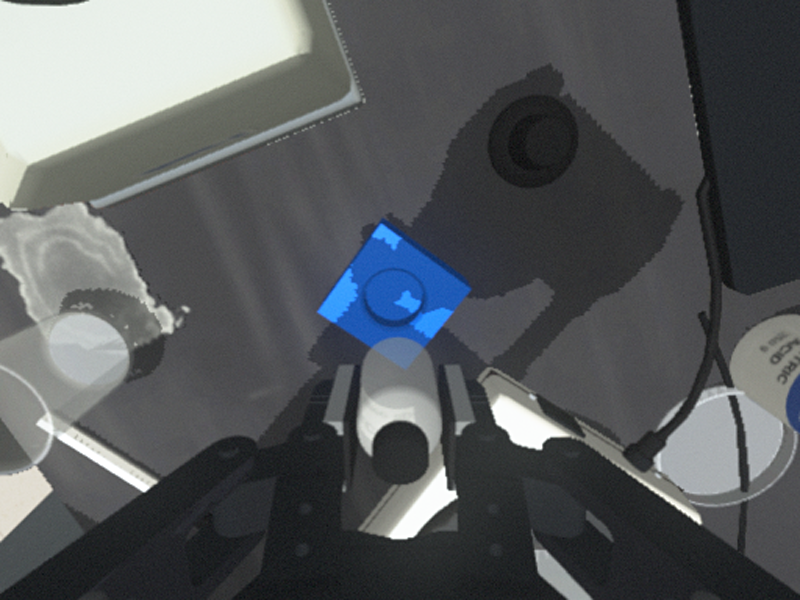

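The block's well is centred at about (394,297) and the white bottle's cap at (401,461), held straight. I shift 2.6 mm and 2.8 mm, then lower.

Emit:
jog_arm:
  deltas: [0.0026,-0.0028,0.01,0,0,0,-1,0.0026,-0.0028,0.03,0,0,0,-1,0.0026,-0.0028,0.05,0,0,0,-1,0.0026,-0.0028,0.064,0,0,0,-1,0.0026,-0.0028,0.072,0,0,0,-1,0.0026,-0.0028,0.072,0,0,0,-1,0.0026,-0.0028,0.072,0,0,0,-1]

```text
time: 32.45
tool_pos: [0.5024, 0.3137, 0.0745]
tcp_rot: [2.581, 1.791, 0.002]
wrist_force: [0.2, -0.5, -0.6]
width: 0.307
grip_force: 24.7
```

Emit:
jog_arm:
  deltas: [0,0,0.003,0,0,0,-1,0,0,0.006,0,0,0,-1,0,0,0.009,0,0,0,-1,0,0,0.009,0,0,0,-1]

```text
time: 32.85
tool_pos: [0.5015, 0.3132, 0.0643]
tcp_rot: [-2.581, -1.791, 0.001]
wrist_force: [-0.4, -0.1, -1.1]
width: 0.314
grip_force: 24.7
```

Emit:
jog_arm:
  deltas: [0,0,0.003,0,0,0,-1,0,0,0.006,0,0,0,-1,0,0,0.009,0,0,0,-1,0,0,0.0115,0,0,0,-1,0,0,0.0115,0,0,0,-1]

```text
time: 33.35
tool_pos: [0.5019, 0.3135, 0.0539]
tcp_rot: [-2.581, -1.791, 0.0]
wrist_force: [-2.8, -1.1, 5.3]
width: 0.311
grip_force: 25.3
```

Emit:
jog_arm:
  deltas: [0,0,0,0,0,0,-0.25,0,0,0,0,0,0,-0.1,0,0,0,0,0,0,0,0,0,0,0,0,0,0,0,0,-0.02,0,0,0,0,0,0,-0.06,0,0,0,0,0,0,-0.1,0,0,0,0,0,0,-0.1,0,0,0,0]

```text
time: 34.15
tool_pos: [0.506, 0.3157, 0.1603]
tcp_rot: [2.58, 1.79, 0.019]
wrist_force: [1.3, 0.4, 1.0]
width: 0.501
grip_force: 0.0
```

```bash
python3 - <<'E'
from h import *
s=readout.read_state(); c=read_camera("top"); w=read_camera("wrist")
print(s["tool_pos"],s["wrist_force"])
# dark cap / white body near predicted spots
for n,cam,P in (("w",w,[.4997,.308,.070]),("w vial place",w,[.4997,.308,.024])):
    p=proj(cam,[P])[0]; print(n,p)
im=w["color"]; g=im.max(2); p=proj(w,[[.4997,.308,.070]])[0]; yy,xx=np.mgrid[:384,:512]
m=((g<60)&(np.hypot(xx-p[0],yy-p[1])<22)).astype(np.uint8); n,l,st,ce=cv2.connectedComponentsWithStats(m)
for i in range(1,n):
    if st[i,4]>40: print("dark",st[i],ce[i],at_z(w,ce[i],.069))
m=((im.min(2)>130)&(np.hypot(xx-p[0],yy-p[1])<40)).astype(np.uint8); n,l,st,ce=cv2.connectedComponentsWithStats(m)
for i in range(1,n):
    if st[i,4]>40: print("white",st[i],ce[i])
E
```

```text
[0.50595171 0.31571327 0.16034436] [1.26481263 0.40525304 0.96168696]
w [253.08445768 213.39088859]
w vial place [253.12175676 194.78582919]
white [235 189  33  27 423] [250.45390071 199.41607565]
```

Emit:
jog_arm:
  deltas: [0,0,-0.05,0,0,0,-0.4,0,0,-0.1,0,0,0,-0.4,0,0,-0.15,0,0,8,-0.4,0,0,-0.2,0,0,16,-0.4,0,0,-0.25,0,0,24,-0.4,0,0,-0.265,0,0,32,-0.4]

```text
time: 34.85
tool_pos: [0.503, 0.314, 0.4236]
tcp_rot: [-2.976, -1.001, -0.011]
wrist_force: [0.2, 0.8, 0.5]
width: 0.298
grip_force: 0.0
```

```bash
python3 - <<'E'
from h import *
s=readout.read_state()
print(tool_delta([.462,-.302,.42]),s["tool_pos"],heading()[:2,0])
c=read_camera("top"); im=c["color"]
p=proj(c,[[.4997,.3075,.07],[.4997,.3075,.02]]); print(p)
x,y=p[0].astype(int); print(im[y-6:y+10,x-8:x+10].sum(2)//3)
E
```

```text
[-0.4049  0.466   0.0012] [0.50300777 0.31400336 0.42358629] [0.797 0.604]
[[118.14605354 202.55640735]
 [123.40506054 205.64893755]]
[[ 73  75  72  71  74  92  89  86  86  92  91  88  90  85  92 116 143 144]
 [ 66  67  74  92 106 119 122  95  96  94  96  94  93  90  90 117 140 144]
 [ 72  84  97 120 135 145 138 105 100 108 118 107  94  88  88 107 141 143]
 [ 95 118 126 140 143 143 130 101  94 118 130 135 121  96  76  90 125 135]
 [128 140 144 146 146 130  97  68  54  77 106 142 150 129  99  82  93 109]
 [147 144 143 144 135  99  54  28  30  29  62 123 166 165 131  98  89  93]
 [146 145 145 144 127  77  28  17  14  13  32 105 175 180 157 115 101  93]
 [148 145 144 144 143  82  31  21  25  12  25 105 178 190 166 126  99  95]
 [147 145 145 148 158 122  72  29  20  20  53 125 186 192 167 127  99  95]
 [135 145 145 148 161 167 131  86  70  74 107 164 194 187 165 117  88  91]
 [126 140 146 143 157 179 177 153 149 162 170 194 199 179 150 109  86  89]
 [104 137 145 143 147 168 189 191 197 211 204 201 187 161 126  99  88  93]
 [ 92 125 142 146 146 152 169 170 182 206 194 178 157 130 106  91  92  93]
 [ 79 109 141 144 145 143 149 139 138 155 152 137 123 103  93 102  99 103]
 [ 75  90 128 145 143 146 143 133 112 103 116 126 111 105 105  98 101  96]
 [ 75  81 109 138 145 147 148 142 126 110 109 119 119 107 113  99  93  93]]
```

Emit:
jog_arm:
  deltas: [-0.029,0.0333,0,0,0,8,-0.4,-0.058,0.0666,0,0,0,16,-0.4,-0.087,0.1,0,0,0,24,-0.4,-0.1157,0.133,0,0,0,32,-0.4,-0.1446,0.1664,0,0,0,40,-0.4,-0.1735,0.2,0,0,0,48,-0.4,-0.2025,0.233,0,0,0,56,-0.4,-0.2314,0.2663,0,0,0,64,-0.4]

```text
time: 35.7
tool_pos: [0.4792, -0.0403, 0.4148]
tcp_rot: [3.057, -0.724, -0.008]
wrist_force: [1.1, -0.4, 0.5]
width: 0.299
grip_force: 0.0
```

```bash
python3 - <<'E'
from h import *
s=readout.read_state()
print(tool_delta([.465,-.302,.42]),s["tool_pos"],heading()[:2,0])
E
```

```text
[ 0.1047  0.2402 -0.0053] [ 0.47916955 -0.04033797  0.41482673] [ 0.894 -0.449]
```

Emit:
jog_arm:
  deltas: [0.0175,0.04,0,0,0,8,-0.4,0.035,0.08,0,0,0,16,-0.4,0.0524,0.12,0,0,0,24,-0.4,0.07,0.16,0,0,0,32,-0.4,0.0873,0.2,0,0,0,40,-0.4,0.1047,0.2402,0,0,0,48,-0.4,0.1047,0.2402,0.03,0,0,53.8,-0.4,0.1047,0.2402,0.06,0,0,53.8,-0.4]

```text
time: 36.5
tool_pos: [0.4661, -0.3019, 0.3546]
tcp_rot: [2.399, -2.028, -0.005]
wrist_force: [0.1, 0.5, -0.2]
width: 0.303
grip_force: 0.0
```

Emit:
jog_arm:
  deltas: [0,0,0.045,0,0,0,-0.4,0,0,0.09,0,0,0,-0.4,0,0,0.135,0,0,0,-0.4,0,0,0.17,0,0,0,-0.4,0,0,0.2,0,0,0,-0.4,0,0,0.2,0,0,0,-0.4,0,0,0.2,0,0,0,-0.4]

```text
time: 37.2
tool_pos: [0.4655, -0.2995, 0.1561]
tcp_rot: [2.402, -2.024, -0.008]
wrist_force: [0.4, 0.3, 0.0]
width: 0.299
grip_force: 0.0
```

```bash
python3 - <<'E'
from h import *
s=readout.read_state()
print(tool_delta([.4655,-.302,.0625]),s["tool_pos"],heading()[:2,0],s["q"].round(2))
E
```

```text
[0.0028 0.0001 0.0936] [ 0.4655346  -0.29945991  0.15608004] [ 0.17  -0.985] [-0.62  0.12  1.96 -0.    1.07  2.35]
```

Emit:
jog_arm:
  deltas: [0.002,0,0.03,0,0,0,-0.4,0.002,0,0.06,0,0,0,-0.4,0.002,0,0.08,0,0,0,-0.4,0.002,0,0.093,0,0,0,-0.4,0.002,0,0.093,0,0,0,-0.4,0.002,0,0.093,0,0,0,-0.4]

```text
time: 37.8
tool_pos: [0.4683, -0.3032, 0.0667]
tcp_rot: [-2.402, 2.025, -0.003]
wrist_force: [0.4, -0.1, -0.2]
width: 0.298
grip_force: 0.0
```

Emit:
jog_arm:
  deltas: [0,0,0,0,0,0,-0.6,0,0,0,0,0,0,-0.8,0,0,0,0,0,0,-1,0,0,0,0,0,0,-1]
  squeeze: 20

```text
time: 38.2
tool_pos: [0.4685, -0.3034, 0.067]
tcp_rot: [-2.401, 2.026, -0.005]
wrist_force: [-0.8, -1.2, 7.2]
width: 0.15
grip_force: 18.5
```

```bash
python3 - <<'E'
from h import *
s=readout.read_state()
print(tool_delta([.5590,-.3072,s["tool_pos"][2]]),s["tool_pos"],heading()[:2,0],s["width"],s["wrist_force"])
E
```

```text
[ 0.0189 -0.0886  0.0002] [ 0.46846662 -0.30342945  0.06699012] [ 0.168 -0.986] 0.1502428417579521 [-0.76531186 -1.15566458  7.23872082]
```

Emit:
jog_arm:
  deltas: [0.002,-0.01,0,0,0,0,-1,0.0064,-0.03,0,0,0,0,-1,0.0107,-0.05,0,0,0,0,-1,0.015,-0.07,0,0,0,0,-1,0.0178,-0.083,0,0,0,0,-1,0.019,-0.0887,0,0,0,0,-1,0.019,-0.0887,0,0,0,0,-1]

```text
time: 38.9
tool_pos: [0.5586, -0.3077, 0.0669]
tcp_rot: [2.401, -2.024, 0.003]
wrist_force: [-3.0, -3.3, 8.9]
width: 0.154
grip_force: 19.1
```

Emit:
jog_arm:
  deltas: [0,-0.001,0,0,0,0,-1,0,-0.002,0,0,0,0,-1,0,-0.002,0,0,0,0,-1]

```text
time: 39.2
tool_pos: [0.5587, -0.3076, 0.0669]
tcp_rot: [2.4, -2.023, 0.0]
wrist_force: [-7.4, -5.1, 9.6]
width: 0.151
grip_force: 19.3
```

Emit:
jog_arm:
  deltas: [0,0,0,0,0,0,-0.6,0,0,0,0,0,0,-0.4,0,0,0,0,0,0,-0.4,0,0,-0.03,0,0,0,-0.4,0,0,-0.07,0,0,0,-0.4,0,0,-0.11,0,0,0,0.3,0,0.04,-0.12,0,0,0,1,0,0.08,-0.12,0,0,0,1]

```text
time: 40.0
tool_pos: [0.4828, -0.3201, 0.1885]
tcp_rot: [-2.404, 2.022, -0.009]
wrist_force: [-1.1, -0.3, 0.2]
width: 0.797
grip_force: 0.0
```

Emit:
jog_arm:
  deltas: [0,0.04,0,0,0,0,1,0,0.07,0,0,0,0,1,0,0.07,0,0,0,0,1]

```text
time: 40.3
tool_pos: [0.4087, -0.3306, 0.1844]
tcp_rot: [2.399, -2.028, -0.004]
wrist_force: [-0.3, 1.0, -0.1]
width: 0.999
grip_force: 0.0
```

```bash
python3 - <<'E'
from h import *
s=readout.read_state(); c=read_camera("top"); w=read_camera("wrist")
print(tool_delta([.379,-.345,.05]),s["tool_pos"],heading()[:2,0],s["width"],s["wrist_force"])
im=w["color"].astype(int)
for n,P in (("red",[.379,-.345,.082]),("blue",[.3787,-.2916,.082])):
    print(n,proj(w,[P])[0])
b,g,r=im[...,0],im[...,1],im[...,2]
for n,m in (("red",(r>90)&(r-b>50)&(r-g>50)),("blue",(b>90)&(b-r>60))):
    k,l,st,ce=cv2.connectedComponentsWithStats(m.astype(np.uint8))
    for i in (np.argsort(-st[1:,4])[:2]+1): print(n,st[i],ce[i].round(1))
# white caps = bright low-saturation, small
m=(im.min(2)>170).astype(np.uint8); k,l,st,ce=cv2.connectedComponentsWithStats(m)
for i in range(1,k):
    if 80<st[i,4]<4000: print("bright",st[i],ce[i].round(1),at_z(w,ce[i],.081))
# handle bar in top view
ct=c["color"]; hp=proj(c,[[.5617,-.2703,.058],[.5567,-.3688,.058]]); print("handle expected px",hp.round(1))
E
```

```text
[0.0083 0.0348 0.1351] [ 0.40870072 -0.33061645  0.18439449] [ 0.168 -0.986] 0.9992827351189851 [-0.26219757  1.03464028 -0.13314759]
red [295.77176374 185.39223901]
blue [283.20373379 243.98147756]
red [ 271  148   44   49 1024] [288.7 167.1]
red [329 171  34  20 362] [345.7 180.3]
blue [ 156  322   52   33 1070] [184.5 335.4]
blue [ 262  198   40   50 1005] [280.7 220.9]
bright [ 29   0  51  16 414] [62.1  4.9] [ 0.5603 -0.4425  0.081 ]
bright [ 321    0   43   89 2202] [341.7  43. ] [ 0.3689 -0.4519  0.081 ]
bright [ 0 83 17  8 86] [ 6.9 86.8] [ 0.6012 -0.3828  0.081 ]
bright [   8   88   19  156 1146] [ 20.2 165.6] [ 0.5962 -0.3244  0.081 ]
bright [  6  97   9  28 163] [ 10.3 110. ] [ 0.6003 -0.3665  0.081 ]
bright [ 42 118  52  57 926] [ 77.7 137.5] [ 0.5518 -0.3543  0.081 ]
bright [ 242  127   89  117 3442] [280.4 170.6] [ 0.3935 -0.3547  0.081 ]
bright [284 172  30  57 939] [298.6 193.2] [ 0.3751 -0.3386  0.081 ]
bright [ 43 204  29  12 202] [ 56.5 209.5] [ 0.5698 -0.2913  0.081 ]
bright [272 231  25  25 498] [284.  243.2] [ 0.378 -0.292  0.081]
bright [ 303  276   54   55 1578] [329.9 304.2] [ 0.3237 -0.2373  0.081 ]
bright [409 364  34  20 462] [425.3 375.5] [ 0.2087 -0.1703  0.081 ]
handle expected px [[345.1 186.1]
 [382.6 189.1]]
```

Emit:
jog_arm:
  deltas: [0.0083,0.0348,0.02,0,0,0,1,0.0083,0.0348,0.05,0,0,0,1,0.0083,0.0348,0.08,0,0,0,1,0.0083,0.0348,0.11,0,0,0,1,0.0083,0.0348,0.126,0,0,0,1,0.0083,0.0348,0.132,0,0,0,1,0.0083,0.0348,0.132,0,0,0,1,0.0083,0.0348,0.132,0,0,0,0.4]

```text
time: 41.2
tool_pos: [0.3804, -0.3458, 0.0541]
tcp_rot: [-2.402, 2.025, -0.003]
wrist_force: [-0.0, 0.0, -0.0]
width: 0.858
grip_force: 0.0
```

Emit:
jog_arm:
  deltas: [0,0,0,0,0,0,-0.2,0,0,0,0,0,0,-0.6,0,0,0,0,0,0,-1,0,0,0,0,0,0,-1,0,0,0,0,0,0,-1,0,0,0,0,0,0,-1]
  squeeze: 30

```text
time: 41.8
tool_pos: [0.3798, -0.3459, 0.0545]
tcp_rot: [2.401, -2.026, 0.003]
wrist_force: [-0.8, 0.0, 6.1]
width: 0.43
grip_force: 30.1
```

```bash
python3 - <<'E'
from h import *
s=readout.read_state(); p=s["tool_pos"]
print(p,s["width"],s["wrist_force"],"shift",R.from_rotvec(s["tcp_rot"]).inv().apply([.4755-p[0],-.348+.3446,0]).round(4))
E
```

```text
[ 0.37978864 -0.34594975  0.05452717] 0.4303849178508234 [-0.83609731  0.01782539  6.05286783] shift [ 0.0195 -0.0938  0.0001]
```

Emit:
jog_arm:
  deltas: [0,0,-0.03,0,0,0,-1,0,0,-0.05,0,0,0,-1,0.006,-0.03,-0.05,0,0,0,-1,0.0125,-0.06,-0.05,0,0,0,-1,0.0195,-0.094,-0.05,0,0,0,-1,0.0195,-0.094,-0.05,0,0,0,-1,0.0195,-0.094,-0.03,0,0,0,-1,0.0195,-0.094,-0.012,0,0,0,-1]

```text
time: 42.6
tool_pos: [0.475, -0.3486, 0.065]
tcp_rot: [2.402, -2.025, 0.001]
wrist_force: [-0.2, -0.1, -1.3]
width: 0.428
grip_force: 30.7
```

Emit:
jog_arm:
  deltas: [0,0,0.006,0,0,0,-1,0,0,0.012,0,0,0,-1,0,0,0.0165,0,0,0,-1,0,0,0.0165,0,0,0,-1]

```text
time: 43.0
tool_pos: [0.475, -0.3491, 0.0506]
tcp_rot: [2.401, -2.025, 0.0]
wrist_force: [-3.9, 2.2, 7.0]
width: 0.427
grip_force: 31.3
```

Emit:
jog_arm:
  deltas: [0,0,0,0,0,0,0.2,0,0,0,0,0,0,1,0,0,0,0,0,0,1,0,0,0,0,0,0,1,0,0,-0.04,0,0,0,1,0,0,-0.08,0,0,0,1,0,0,-0.12,0,0,0,1,-0.03,0.03,-0.12,0,0,0,1]

```text
time: 43.8
tool_pos: [0.4475, -0.3297, 0.1773]
tcp_rot: [-2.401, 2.025, -0.029]
wrist_force: [-0.4, 1.0, 0.2]
width: 0.999
grip_force: 0.0
```

Emit:
jog_arm:
  deltas: [-0.03,0.035,0,0,0,0,1,-0.043,0.055,0,0,0,0,1,-0.043,0.055,0,0,0,0,1]

```text
time: 44.1
tool_pos: [0.3762, -0.2891, 0.1681]
tcp_rot: [2.401, -2.026, -0.004]
wrist_force: [-0.3, -0.5, -0.0]
width: 1.0
grip_force: 0.0
```

```bash
python3 - <<'E'
from h import *
s=readout.read_state()
print(tool_delta([.3787,-.2916,.05]),s["tool_pos"],s["width"],s["wrist_force"])
E
```

```text
[ 0.0031 -0.0023  0.1181] [ 0.37618206 -0.28907928  0.16813256] 1.0004833029801858 [-0.28565363 -0.54461749 -0.03478099]
```

Emit:
jog_arm:
  deltas: [0.002,-0.001,0.03,0,0,0,1,0.002,-0.001,0.06,0,0,0,1,0.002,-0.001,0.085,0,0,0,1,0.002,-0.001,0.105,0,0,0,1,0.002,-0.001,0.115,0,0,0,1,0.002,-0.001,0.115,0,0,0,1,0.002,-0.001,0.115,0,0,0,0.4]

```text
time: 44.8
tool_pos: [0.3811, -0.2933, 0.0543]
tcp_rot: [-2.402, 2.025, -0.001]
wrist_force: [-0.3, -0.3, 0.1]
width: 0.857
grip_force: 0.0
```

Emit:
jog_arm:
  deltas: [0,0,0,0,0,0,-0.2,0,0,0,0,0,0,-0.6,0,0,0,0,0,0,-1,0,0,0,0,0,0,-1,0,0,0,0,0,0,-1,0,0,0,0,0,0,-1]
  squeeze: 30

```text
time: 45.4
tool_pos: [0.3809, -0.2935, 0.055]
tcp_rot: [2.401, -2.025, 0.003]
wrist_force: [-2.4, 0.4, 5.8]
width: 0.431
grip_force: 29.7
```

```bash
python3 - <<'E'
from h import *
s=readout.read_state(); p=s["tool_pos"]
print(p,s["width"],s["wrist_force"],"shift",R.from_rotvec(s["tcp_rot"]).inv().apply([.4832-p[0],-.2964+.2916,0]).round(4))
E
```

```text
[ 0.38085781 -0.29350227  0.05499112] 0.4307129094706841 [-2.38551144  0.39541026  5.82869404] shift [ 2.200e-02 -1.001e-01  1.000e-04]
```

Emit:
jog_arm:
  deltas: [0,0,-0.03,0,0,0,-1,0,0,-0.05,0,0,0,-1,0.007,-0.03,-0.05,0,0,0,-1,0.0145,-0.065,-0.05,0,0,0,-1,0.022,-0.101,-0.05,0,0,0,-1,0.022,-0.101,-0.05,0,0,0,-1,0.022,-0.101,-0.03,0,0,0,-1,0.022,-0.101,-0.012,0,0,0,-1]

```text
time: 46.2
tool_pos: [0.4837, -0.2973, 0.0655]
tcp_rot: [-2.402, 2.025, -0.001]
wrist_force: [-0.1, -0.1, -0.4]
width: 0.426
grip_force: 30.8
```

Emit:
jog_arm:
  deltas: [0,0,0.006,0,0,0,-1,0,0,0.012,0,0,0,-1,0,0,0.0165,0,0,0,-1,0,0,0.0165,0,0,0,-1]

```text
time: 46.6
tool_pos: [0.4834, -0.2979, 0.0511]
tcp_rot: [2.401, -2.025, -0.0]
wrist_force: [-5.0, 1.4, 7.7]
width: 0.43
grip_force: 31.8
```

Emit:
jog_arm:
  deltas: [0,0,0,0,0,0,0.2,0,0,0,0,0,0,0.9,0,0,0,0,0,0,0.9,0,0,0,0,0,0,0.9,0,0,-0.04,0,0,0,0.9,0,0,-0.08,0,0,0,0.9,0,0,-0.13,0,0,0,0.9,0,0,-0.17,0,0,0,0.9]

```text
time: 47.4
tool_pos: [0.484, -0.2976, 0.2219]
tcp_rot: [-2.401, 2.025, -0.003]
wrist_force: [0.0, -0.4, 0.3]
width: 0.953
grip_force: 0.0
```

Emit:
jog_arm:
  deltas: [0.035,0.035,-0.03,0,0,0,0.9,0.07,0.07,-0.06,0,0,0,0.9,0.09,0.1,-0.08,0,0,0,0.9,0.09,0.1,-0.08,0,0,0,0.9,0.09,0.1,-0.08,0,0,0,0.9]

```text
time: 47.9
tool_pos: [0.3998, -0.4043, 0.3004]
tcp_rot: [-2.399, 2.029, -0.004]
wrist_force: [0.5, 0.1, 0.0]
width: 0.953
grip_force: 0.0
```

```bash
python3 - <<'E'
from h import *
c=read_camera("top"); w=read_camera("wrist"); s=readout.read_state(); print(s["tool_pos"],s["wrist_force"])
ref=cv2.imread("pics/top0.png"); now=c["color"]; cv2.imwrite("pics/end.png",now)
d=cv2.absdiff(ref,now).max(2)
def blob(im,col,box):
    x0,y0,x1,y1=box; i=im[y0:y1,x0:x1].astype(int); b,g,r=i[...,0],i[...,1],i[...,2]
    m=(r-b>60)&(r-g>60) if col=="red" else ((b-r>60) if col=="blue" else i.min(2)>175)
    ys,xs=np.nonzero(m); return len(xs),(xs.mean()+x0).round(2),(ys.mean()+y0).round(2)
for col,box in (("red",(345,200,395,240)),("blue",(338,200,372,235)),("white",(340,180,392,196)),("white",(340,205,392,235))):
    try: print(col,box,blob(ref,col,box),blob(now,col,box))
    except Exception as e: print(col,e)
for p,q,n in ((np.array([[.475,-.348,.078]]),0,"red"),(np.array([[.4835,-.2964,.078]]),0,"blue"),(np.array([[.558,-.3185,.058]]),0,"handle")):
    for nm,cam in (("top",c),("wrist",w)):
        print(n,nm,proj(cam,p)[0].round(1))
im=w["color"].astype(int); k,l,st,ce=cv2.connectedComponentsWithStats((im.min(2)>170).astype(np.uint8))
for i in range(1,k):
    if 60<st[i,4]<4000: print(st[i],ce[i].round(1))
E
```

```text
[ 0.40025107 -0.40202823  0.29804901] [ 0.15478763  0.13158655 -0.26214437]
red (345, 200, 395, 240) (140, np.float64(371.18), np.float64(221.68)) (141, np.float64(371.08), np.float64(221.98))
blue (338, 200, 372, 235) (107, np.float64(352.33), np.float64(217.69)) (108, np.float64(352.24), np.float64(218.74))
white (340, 180, 392, 196) (167, np.float64(364.11), np.float64(186.47)) (88, np.float64(354.72), np.float64(186.11))
white (340, 205, 392, 235) (133, np.float64(367.45), np.float64(216.91)) (129, np.float64(367.01), np.float64(217.44))
red top [377.9 219.4]
red wrist [187.6 196.6]
blue top [357.6 215.5]
blue wrist [177.1 232.9]
handle top [363.6 188.1]
handle wrist [125.7 202.6]
[11  0 20  5 63] [21.7  1.3]
[  7  13  26  19 180] [16.6 23.2]
[ 385   75   79   78 3008] [420.5 118.2]
[283  88  27  56 898] [296.1 115.6]
[449 122  26  19 104] [461.2 129.5]
[472 131  22  25 123] [480.  144.4]
[ 84 154   8  96 313] [ 87.6 202.1]
[ 480  167   32   65 1206] [500.  203.4]
[ 232  169   61   79 3357] [261.  206.3]
[371 186  21  24 110] [381.2 198.9]
[180 189  18  16 213] [188.7 197. ]
[ 68 192  17  19 258] [ 76.2 200.6]
[ 96 202  33  36 332] [119.2 221.2]
[315 205  65  27 440] [347.5 218.2]
[171 226  18  16 218] [179.3 233.2]
[  5 237  14  28 107] [  9.3 251.3]
[277 272  48  40 833] [303.3 290.1]
[ 450  279   59   42 1233] [480.4 296.1]
[499 289  13  32 165] [507.9 305.4]
[  0 322  11  23 161] [  3.7 332.1]
[500 332  12  14  92] [506.8 336.9]
```

```bash
python3 - <<'E'
from h import *
c=read_camera("top"); ref=cv2.imread("pics/top0.png"); now=c["color"]
for x in (346,349,352,355): print(x, ref[180:194,x].min(1), now[180:194,x].min(1))
p=proj(c,[[.6415,-.354,.062],[.4997,.3075,.07]]).astype(int); print(p)
for im in (ref,now): x,y=p[0]; print(im[y-5:y+6,x-6:x+7].sum(2)//3)
from workcell import finish_job
print(finish_job())
E
```

```text
346 [ 45  40  36  75 142 207 236 222 167  94  81  93  91  58] [ 38  42  38  73 138 203 237 219 166  93  79  91  83  52]
349 [171 177 180 185 215 227 237 239 194 100  73  77  77  70] [165 175 181 183 210 226 237 238 192 100  65  79  77  72]
352 [224 223 211 156 117 177 238 247 211 112  65  71  75  74] [219 219 205 159 115 174 236 246 206 113  62  66  69  63]
355 [ 66  64  65  63  84 161 239 249 219 140  79  66  70  76] [ 65  63  66  67  83 156 237 249 221 142  80  69  67  46]
[[376 156]
 [118 202]]
[[151 155 156 154 147 153 150 149 154 153 161 167 170]
 [153 152 152 154 152 153 156 154 151 154 160 167 169]
 [151 149 153 152 152 156 154 156 156 154 161 167 168]
 [148 143 142 145 146 151 154 152 155 151 162 167 169]
 [170 172 159 145 138 142 147 154 155 150 161 169 167]
 [200 200 195 179 165 145 142 150 152 156 160 169 168]
 [207 208 209 208 195 172 144 145 150 153 166 170 167]
 [208 212 211 208 207 193 159 136 142 154 157 166 163]
 [210 206 203 209 210 205 179 147 145 151 160 164 163]
 [207 209 209 208 210 205 186 148 143 154 158 166 166]
 [208 207 210 207 207 208 197 163 143 153 162 162 167]]
[[148 152 152 154 154 153 151 154 154 151 158 163 167]
 [157 152 151 152 154 151 154 154 155 150 157 166 169]
 [149 150 150 147 149 149 151 149 150 150 160 165 166]
 [146 139 137 132 134 131 130 142 146 155 159 168 168]
 [167 160 137 127 111 111 107 118 132 145 162 168 166]
 [185 177 164 131 106 106 105 102 111 139 161 165 164]
 [185 187 167 131 107 102 103 101 109 128 156 168 167]
 [184 181 169 129 102  98 101 102 103 125 153 165 168]
 [184 185 174 135 104  99  99 104 110 129 155 160 167]
 [179 186 181 160 134 121 111 111 118 136 154 166 166]
 [178 188 189 186 173 166 155 139 128 139 158 163 164]]
the job is handed in; nothing more can be done
None
```

I handed the job in at about 48 s of the 147 s allowed, with no verdict returned: by the last camera and arm readings the vial and white bottle are swapped and upright, the drawer is shut, and the red and blue bottles stand within about 3 mm of their start spots.

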